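# Open the label printer for a new roll

## Robot

A 6-joint arm with a two-finger parallel gripper is mounted at the origin on the work surface. World frame = base frame: x ahead of the robot, y to its left, z up, the work surface at z = 0. Lengths are in m, angles in rad, forces in N, time in s.
With the tool pointing down it reaches from about 0.35 to 0.725 m from the base axis. Payload 4.3 kg.
Tool frame: the origin (TCP) lies on the centre line of the jaws, within the pads' length; the fingertips stand 25 mm ahead of it and the grasp point (between the pads) lies 6 mm ahead of it (env.tips_ahead is the z of the fingertips in the tool frame, in m); z points along the fingers, y is the direction in which the jaws open and shut (so a half turn about z gives the same grasp; the last joint's range is limited). The gripper opens to 85 mm and grips with 20 to 120 N. Pads are 22 mm wide; open, the fingers measure 114 mm over their backs; the gripper's body (76 mm by 85 mm) begins 54 mm behind the grasp point. The pads swing forward as they close: fully open they stand 13 mm farther back than shut.
Start: joints at [1.06, 0.377, 0.081, 1.274, 0, 1.46], TCP at [0.224, 0.529, 0.218] pointing down, gripper open.
Joint ranges: [-2.72, 2.72], [-0.84, 1.66], [-1.02, 1.22], [-1.77, 2.12], [-1.37, 1.28], [-3.14, 3.14]. Speed limits (rad/s): [2.57, 2.57, 3.14, 3.14, 3.14, 3.14].

## Interface

Orientations are given as a 3x3 rotation matrix whose columns are the frame's x, y, z axes.
In Python, from cell import env gives the robot as it stands.
- The arm moves only by the tool apply_moves, never from a script. Its argument "increments" is a list of rows, each a list of 7 numbers: the shift along the tool's x, y, z in units of 0.04 m (1.0 is 0.04 m), then the turn, a rotation vector about the tool's x, y, z in units of 0.1 rad (1.0 is 0.1 rad), then the opening, from 0 (shut) to 1 (fully open). In form: [[dx, dy, dz, rx, ry, rz, grip], ...]. A call has 1 to 5 rows; each row shifts and turns the commanded pose from where the row before left it, along the tool's axes as they then stand; what a row does not reach is not made up. A row lasts 1/12 s, in which the tool goes at most 41.7 mm and 7.16 degrees, less where a joint would pass 70% of its speed; a pose out of reach is approached as far as the arm can. A call with a number of a shift or a turn outside -1 to 1 is refused whole. A call with a gripper value outside its range is refused whole. The fingers move at their own pace and stop on an object; "force" is the grip in N (left out, the last holds). Time passes only in rows, so rows that do not move let the fingers close. It gives the time, the measured TCP pose, the force and the opening at its end, in the units of the state.
- env.read_state(): the state, without advancing time (a new reading comes with each control period).
- env.grab_frame(name): name is "side" or "top" or "wrist"; returns the picture (384x512x3 uint8, blue, green, red); there is no depth.
- env.get_calibration(name): a dict with "camera_matrix" (3x3 intrinsics, pixels), "D" ([k1, k2, p1, p2, k3] as OpenCV has them; the pictures are not rectified), "cam_to_world" (4x4, takes a point from camera to world coordinates). Camera axes: x right, y up, looking along -z (the intrinsics and any distortion apply to the point x, -y, -z); pixel columns grow to the right and rows downward; lengths in m; the calibration is good to about 2 mm. A picture is of the moment at which its call begins: read the wrist's pose just before it. get_calibration takes no time and is no camera call; for the wrist camera it gives the pose at the moment of the call.
- env.hand_in(): hands the job in, once; it reports no verdict.
Trained networks look in the newest picture that a camera, given by its name, has taken for a name from the list of things; names that differ only in an ending like _2 or _b are one class to them, and where a whole thing is asked for, a point or a joint stands for the part that bears it (a point fixed in the world has none). Each returns a list of dicts, best first, with "p" (0 to 1); they miss things now and then, are a little off and sometimes report something else, mostly with a low value. They report only what shows in the picture. A call takes as long as a camera call.
- env.recognise(camera, thing): "pixel" ([column, row] in pixels, amid what is visible of it).
- env.tip_of(camera, thing): "pixel" ([column, row] in pixels: a listed point, or the origin of a listed thing).
The state is a dict: "t": time; "joint_positions": joint angles; "dq": joint speeds; "tau": joint torques, N m; "tool_pos": TCP position; "tcp_rot": TCP orientation; "ft_force": force on the tool from outside, world axes, zero at the start; "ft_torque": the same for the moment, N m; "width": opening from 0.0 (shut) to 1.0 (fully open).
Only numpy, scipy, OpenCV 4.12 (cv2) and the standard library are available. Lean on these libraries where they do the work, as an engineer would, in place of code of your own. Each camera call takes 0.05 s, during which the arm holds its last target.

## Task

Get the label printer on the packing bench ready for a new roll, using only pushes of the fingers and gripping nothing: first flip its cover up by the finger tab and over backwards until it rests fully open by itself, let go, then push the upright roll guide inside fully home to the printer's left wall. Work gently, do not lift, tip or shift the printer, and leave the label rolls and the carton where they are.

Things in the scene. Friction and masses are not known exactly. Their poses are not given: they have to be found in the camera images.
- printer: Cream label printer, loose on rubber feet, 2.6 kg. Origin: on the bench under its middle; x points from its front to its hinge side, y to its left (looking along +x), z up. The base is an open well, outside x -70 to +100, y -100 to +100 mm, walls 7 mm (front, rear) and 10 mm (sides), rim 90 mm high, inner floor 16 mm. The front faces the robot, turned up to 23 degrees either way.
- cover (a joint): Opening angle of the grey hinged cover, rad: 0 shut, grows as its front goes up and back, 1.80 at its stop. A hollow shell open below, 200 mm wide, 45 tall, 0.30 kg, hinge almost frictionless: released below about 1.3 rad it falls shut, beyond that it falls open to the stop and stays, leaning back behind the rear wall, the well free. Raising it takes 1 to 2 N at the tab.
- cover_hinge (a point): Middle of the hinge line, which runs along the printer's y at printer x = +100 mm, 90.5 mm above the bench. Its axes turn with the cover (x, y, z as the printer's when shut).
- cover_tab (a point): Middle of the front edge of the cover's flat finger tab, at its underside, 230 mm from the hinge line; axes as cover_hinge. The tab is 100 mm wide, 5 mm thick; shut, it stands out level from the printer's front, its underside 90.5 mm above the bench, with 60 mm of free space under it from its front edge back to the front wall, down to the bench.
- guide (a joint): Travel of the roll guide in m: grows as the guide goes to the printer's left (+y), 0.070 at its stop beside the left wall, where it is fully home. Starts between 0 and 0.025. It slides with about 2 N of friction and stays where it is left.
- guide_top (a point): Middle of the top edge of the roll guide, a black upright plate in the well under the cover: 50 mm along the printer's x, 8 mm thick in y, its top 105 mm above the bench, reaching down to the floor of the well. It stands at printer x = -20 mm, y = -10 mm plus its travel; axes as the printer's. The well on its right is empty.
- roll_wide: White roll of labels standing on its flat end, 110 mm across, 60 mm high, hole 40 mm; origin at the centre of its underside. To be left alone.
- roll_small: White roll of labels standing on its flat end, 70 mm across, 50 mm high, hole 26 mm; origin at the centre of its underside. To be left alone.
- carton: Closed cardboard carton 100 x 80 x 60 mm; origin at the centre of its underside. To be left alone.

How it is judged:
On the way, in this order (a step that is already met when the one before it is completed fails the run):
1. the cover rests fully open by itself, the fingers off the printer (value of joint cover above 1.7 rad and contact force between the fingers and printer below 0.3 N), for 0.2 s.
2. the roll guide is fully home at the left (value of joint guide above 0.065 m), for 0.2 s.
At the end, for the whole second after the job is handed in: The cover rests open (beyond 1.7 rad), the roll guide is within 5 mm of its left stop, the printer stands level within 30 mm of where it was, and the rolls and the carton are within 20 mm of where they were (value of joint cover above 1.7 rad and value of joint guide above 0.065 m and angle between printer's own z axis and vertical below 0.03 rad and distance of printer from where it was at the start of the episode below 0.03 m and linear speed of printer below 0.02 m/s and distance of each of roll_wide, roll_small, carton from where it was at the start of the episode below 0.02 m); the robot touches nothing.
It fails at once if the printer is shifted more than 30 mm, lifted or tipped (distance of printer from where it was at the start of the episode above 0.03 m or height (world z) of printer above 0.012 m or angle between printer's own z axis and vertical above 0.12 rad).
It fails at once if a roll or the carton is moved more than 20 mm or lifted (distance of any of roll_wide, roll_small, carton from where it was at the start of the episode above 0.02 m).
It fails at once if the printer, its cover or its guide is gripped or pushed hard (more than 40 N) (contact force between the fingers and printer above 40 N).
It also fails if it takes over 59 s, if anything falls off the work surface, if the arm or the gripper's body presses on something with over 40 N, if the wrist force passes 120 N, or if a joint passes its speed limit or range.

## Working session

There is one attempt and no reset: what is moved stays moved. The work goes in short steps, Python scripts to look and compute and a tool call to move; the robot and the scene stay as the last step left them, time stands still between calls to the robot, and variables do not carry over. Pictures are saved under pics/ and viewed, and the job is handed in when it is done.

Besides the shell and the picture viewer there is one more tool, called by a JSON object that holds its "name" and its "arguments". apply_moves: Moves the arm, as the interface text tells. Its arguments: {"type":"object","properties":{"increments":{"type":"array"},"force":{"type":"number"}},"required":["increments"]}

```bash
ls; mkdir -p pics; python3 - <<'E'
from cell import env
import cv2,numpy as np
np.set_printoptions(precision=4,suppress=True)
for c in ["top","side"]:
    f=env.grab_frame(c); cv2.imwrite(f"pics/{c}0.png",f)
    k=env.get_calibration(c); print(c,k)
    for th in ["cover_tab","cover_hinge","guide_top","printer","roll_wide","roll_small","carton"]:
        print(th,[(np.round(d["pixel"],1).tolist(),round(d["p"],2)) for d in env.tip_of(c,th)[:2]])
print(env.read_state(),env.tips_ahead)
E
```

```text
pics
top {'camera_matrix': array([[396.1449,   0.    , 261.652 ],
       [  0.    , 396.1449, 192.1287],
       [  0.    ,   0.    ,   1.    ]]), 'D': array([0.0082, 0.    , 0.    , 0.    , 0.    ]), 'cam_to_world': array([[ 0.0073,  0.9925, -0.1223,  0.4839],
       [-0.9994,  0.0032, -0.0332, -0.0031],
       [-0.0325,  0.1225,  0.9919,  1.0306],
       [ 0.    ,  0.    ,  0.    ,  1.    ]])}
cover_tab []
cover_hinge []
guide_top [([236.0, 239.3], 0.54)]
printer [([257.8, 192.8], 0.59)]
roll_wide [([177.5, 148.2], 0.94)]
roll_small [([328.6, 270.5], 0.96)]
carton []
side {'camera_matrix': array([[379.3601,   0.    , 255.5973],
       [  0.    , 379.3601, 194.701 ],
       [  0.    ,   0.    ,   1.    ]]), 'D': array([-0.0417,  0.    ,  0.    ,  0.    ,  0.    ]), 'cam_to_world': array([[ 0.3027,  0.7163, -0.6287,  0.0048],
       [-0.953 ,  0.2183, -0.2101, -0.191 ],
       [-0.0133,  0.6627,  0.7487,  0.7821],
       [ 0.    ,  0.    ,  0.    ,  1.    ]])}
cover_tab [([208.1, 221.4], 0.89), ([316.0, 239.6], 0.66)]
cover_hinge []
guide_top []
printer [([242.0, 209.9], 0.79)]
roll_wide [([188.9, 164.3], 0.91), ([242.3, 210.7], 0.72)]
roll_small [([291.8, 292.9], 0.89)]
carton [([316.0, 237.8], 0.94)]
{'t': 0.8, 'joint_positions': array([1.0597, 0.3773, 0.081 , 1.2744, 0.    , 1.4605]), 'dq': array([ 0.0009, -0.0005, -0.0013, -0.0008,  0.0005,  0.0014]), 'tau': array([  0.0001, -46.3457,  27.0143,  -0.0002,  -0.0001,   0.    ]), 'tool_pos': array([0.2244, 0.5295, 0.2182]), 'tcp_rot': array([[-0.9207,  0.3902,  0.0001],
       [ 0.3902,  0.9207,  0.0002],
       [ 0.    ,  0.0002, -1.    ]]), 'ft_force': array([-0.5024, -0.1695, -0.1565]), 'ft_torque': array([-0.0349, -0.0534, -0.0275]), 'width': 1.002672255392013} 0.025
```

View pics/top0.png

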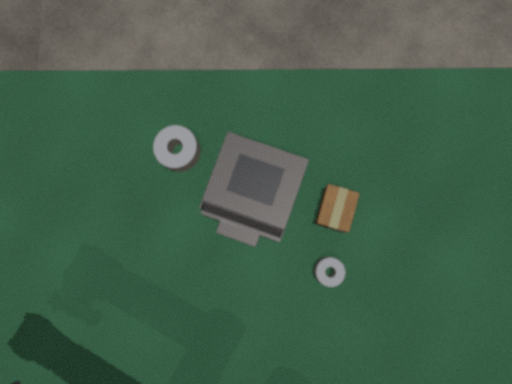

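View pics/side0.png

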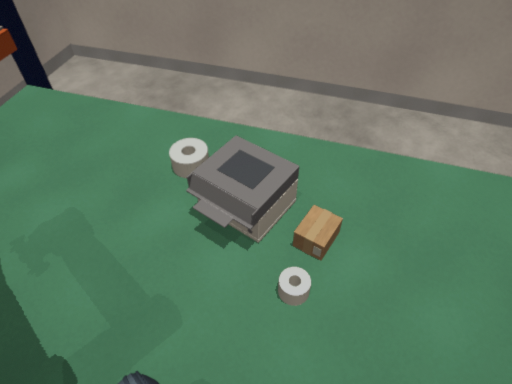

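```bash
python3 - <<'E'
import cv2
f=cv2.imread("pics/top0.png");cv2.imwrite("pics/top0c.png",cv2.resize(f[120:270,180:330],None,fx=4,fy=4,interpolation=cv2.INTER_CUBIC))
f=cv2.imread("pics/side0.png");cv2.imwrite("pics/side0c.png",cv2.resize(f[130:245,175:325],None,fx=5,fy=5,interpolation=cv2.INTER_CUBIC))
E
```

```text
(no output)
```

View pics/top0c.png

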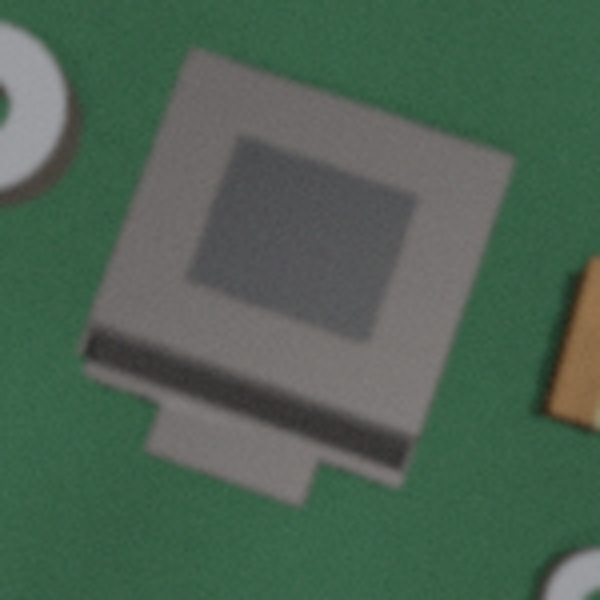

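View pics/side0c.png

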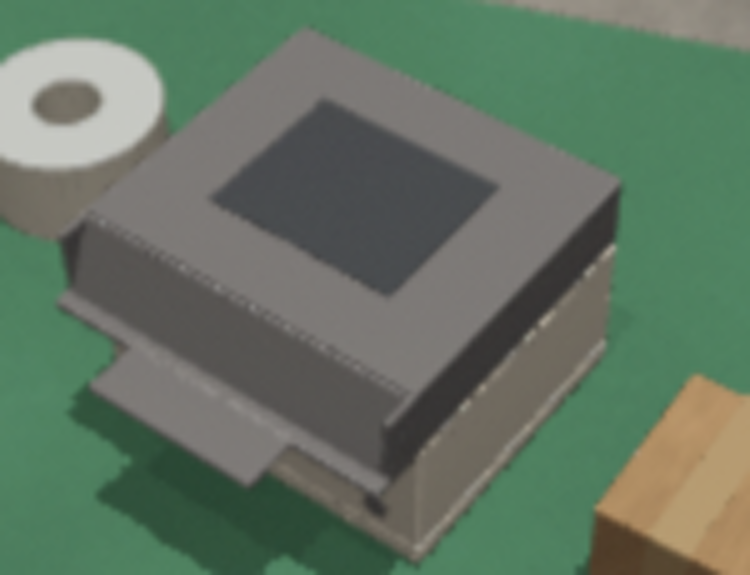

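```bash
cat > h.py <<'E'
import numpy as np,cv2
np.set_printoptions(precision=4,suppress=True)
def proj(k,P):
    T=np.linalg.inv(k["cam_to_world"]);C=(T[:3,:3]@np.atleast_2d(P).T).T+T[:3,3]
    C=C*[1,-1,-1]
    return cv2.projectPoints(C.reshape(-1,1,3),np.zeros(3),np.zeros(3),np.array(k["camera_matrix"]),np.array(k["D"]))[0].reshape(-1,2)
def Rz(a): return np.array([[np.cos(a),-np.sin(a),0],[np.sin(a),np.cos(a),0],[0,0,1]])
def ray(k,px,z):
    u=cv2.undistortPoints(np.array(px,float).reshape(-1,1,2),np.array(k["camera_matrix"]),np.array(k["D"])).reshape(-1,2)
    M=k["cam_to_world"];out=[]
    for a,b in u:
        d=M[:3,:3]@[a,-b,-1];o=M[:3,3];out.append(o+d*(z-o[2])/d[2])
    return np.array(out)
E
python3 - <<'E'
from cell import env
from h import *
from scipy.optimize import least_squares
kt,ks=env.get_calibration("top"),env.get_calibration("side")
t=np.array([[145,452],[303,506],[192,48],[515,158]]);t=(t+.5)/4-.5+[180,120]
Pt=np.array([[-.13,.05,.0955],[-.13,-.05,.0955],[.1,.1,.1355],[.1,-.1,.1355]])
s=np.array([[92,385],[248,485],[305,30],[620,185],[418,560]]);s=(s+.5)/5-.5+[175,130]
Ps=np.vstack([Pt,[[-.07,-.1,0]]])
Ps[0:2,2]=.0955
def r(v,full=0):
    W=lambda P:(Rz(v[2])@P.T).T+[v[0],v[1],0]
    a=(proj(kt,W(Pt))-t);b=(proj(ks,W(Ps))-s)
    return (a,b) if full else np.r_[a.ravel(),b.ravel()]
o=least_squares(r,[.48,0,-.2],loss="soft_l1");print(o.x,np.degrees(o.x[2]));print(r(o.x,1))
v=o.x
for n,P in dict(tab=[-.13,0,.0905],hinge=[.1,0,.0905],guide0=[-.02,-.01,.105]).items(): print(n,Rz(v[2])@P+[v[0],v[1],0])
print(ray(kt,[[177.5,148.2],[328.6,270.5],[338,208]],.05))
E
```

```text
[ 0.6091  0.0456 -0.3332] -19.08919879109522
(array([[ 0.0881,  0.0018],
       [ 0.4912,  0.8099],
       [-0.0827, -0.1692],
       [ 0.8394, -0.0313]]), array([[-1.3465, -0.4084],
       [-0.0743, -0.3251],
       [-0.4324, -1.3663],
       [ 0.4101, -1.5962],
       [-0.0876,  1.6822]]))
tab [0.4863 0.0881 0.0905]
hinge [0.7036 0.0129 0.0905]
guide0 [0.5869 0.0426 0.105 ]
[[ 0.7168  0.245   0.05  ]
 [ 0.4141 -0.1339  0.05  ]
 [ 0.566  -0.159   0.05  ]]
```

```bash
cat >> h.py <<'E'
from scipy.spatial.transform import Rotation as Ro
PX,PY,YAW=.6091,.0456,-.3332
def W(p): return Rz(YAW)@np.array(p)+[PX,PY,0]
def toolR(pitch,yaw=YAW):
    # pitch: angle of tool z below horizontal; tool y = +printer y
    f=Rz(yaw)@[1,0,0];y=Rz(yaw)@[0,1,0]
    z=np.cos(pitch)*f+np.array([0,0,-np.sin(pitch)]);x=np.cross(y,z)
    return np.c_[x,y,z]
def rows(p0,R0,p1,R1,n):
    rv=Ro.from_matrix(R0.T@R1).as_rotvec()/n;dR=Ro.from_rotvec(rv).as_matrix()
    out=[];R=R0
    for i in range(n):
        out.append(np.r_[R.T@((p1-p0)/n)/.04,rv/.1]);R=R@dR
    return np.array(out)
def plan(wps,n):
    from cell import env
    s=env.read_state();p,R=s["tool_pos"],s["tcp_rot"]
    for (p1,R1),k in zip(wps,n):
        print(np.round(rows(p,R,p1,R1,k),2).tolist());p,R=p1,R1
def rep():
    from cell import env
    s=env.read_state();print("t",s["t"],"p",s["tool_pos"],"q",s["joint_positions"],"F",s["ft_force"],"w",s["width"])
    R=Rz(YAW);print("printer frame tcp",R.T@(s["tool_pos"]-[PX,PY,0]),"tip",R.T@(s["tool_pos"]+.025*s["tcp_rot"][:,2]-[PX,PY,0]),"z",R.T@s["tcp_rot"][:,2])
    with open("log.txt","a") as f: f.write(repr((s["joint_positions"].tolist(),s["tool_pos"].tolist(),s["tcp_rot"].tolist()))+"\n")
E
python3 - <<'E'
from h import *
rep()
plan([(np.array([.36,.22,.22]),toolR(np.pi/2))],[10])
E
```

```text
t 0.8 p [0.2244 0.5295 0.2182] q [1.0597 0.3773 0.081  1.2744 0.     1.4605] F [-0.5024 -0.1695 -0.1565] w 1.002672255392013
printer frame tcp [-0.5219  0.3314  0.2182] tip [-0.5219  0.3314  0.1932] z [ 0.      0.0002 -1.    ]
[[-0.61, -0.58, -0.0, 0.0, 0.0, -0.07], [-0.61, -0.58, -0.0, 0.0, 0.0, -0.07], [-0.61, -0.59, -0.0, 0.0, 0.0, -0.07], [-0.6, -0.59, -0.0, 0.0, 0.0, -0.07], [-0.6, -0.6, -0.0, 0.0, 0.0, -0.07], [-0.59, -0.6, -0.0, 0.0, 0.0, -0.07], [-0.59, -0.6, -0.0, 0.0, 0.0, -0.07], [-0.59, -0.61, -0.0, 0.0, 0.0, -0.07], [-0.58, -0.61, -0.0, 0.0, 0.0, -0.07], [-0.58, -0.62, -0.0, 0.0, 0.0, -0.07]]
```

{"name": "apply_moves", "arguments": {"increments": [[-0.6,-0.58,0,0,0,-0.07,0],[-0.6,-0.58,0,0,0,-0.07,0],[-0.6,-0.59,0,0,0,-0.07,0],[-0.6,-0.59,0,0,0,-0.07,0],[-0.6,-0.6,0,0,0,-0.07,0]], "force": 20}}

```text
t: 1.22
tool_pos: [0.2914, 0.374, 0.2182]
tcp_rot: [[-0.934, 0.357, 0.0], [0.357, 0.934, 0.0], [-0.0, 0.0, -1.0]]
ft_force: [1.2, 0.6, -0.5]
width: 0.3
```

{"name": "apply_moves", "arguments": {"increments": [[-0.6,-0.6,0,0,0,-0.07,0],[-0.59,-0.6,0,0,0,-0.07,0],[-0.59,-0.6,0,0,0,-0.07,0],[-0.58,-0.61,0,0,0,-0.07,0],[-0.58,-0.62,0,0,0,-0.07,0]]}}

```text
t: 1.63
tool_pos: [0.3602, 0.2195, 0.2184]
tcp_rot: [[-0.946, 0.324, 0.001], [0.324, 0.946, 0.0], [-0.001, 0.001, -1.0]]
ft_force: [0.7, 0.5, 0.4]
width: 0.001
```

```bash
python3 - <<'E'
from h import *
rep()
plan([(W([-.25,0,.22]),toolR(0.5))],[11])
E
```

```text
t 1.6333 p [0.3602 0.2195 0.2184] q [ 0.3967  0.0676 -0.3159  1.1864  0.0001  0.7268] F [0.7426 0.4526 0.4324] w 0.0007461472965094192
printer frame tcp [-0.2921  0.083   0.2184] tip [-0.2921  0.083   0.1934] z [ 0.0006  0.0007 -1.    ]
[[-0.1, -0.19, -0.0, 0.0, -0.97, 0.0], [-0.1, -0.19, 0.01, 0.0, -0.97, 0.0], [-0.09, -0.19, 0.01, 0.0, -0.97, 0.0], [-0.09, -0.19, 0.02, 0.0, -0.97, 0.0], [-0.09, -0.19, 0.03, 0.0, -0.97, 0.0], [-0.09, -0.19, 0.04, 0.0, -0.97, 0.0], [-0.08, -0.19, 0.05, 0.0, -0.97, 0.0], [-0.08, -0.19, 0.06, 0.0, -0.97, 0.0], [-0.07, -0.19, 0.06, 0.0, -0.97, 0.0], [-0.06, -0.19, 0.07, 0.0, -0.97, 0.0], [-0.06, -0.19, 0.08, 0.0, -0.97, 0.0]]
```

{"name": "apply_moves", "arguments": {"increments": [[-0.1,-0.19,0,0,-0.97,0,0],[-0.1,-0.19,0.01,0,-0.97,0,0],[-0.09,-0.19,0.01,0,-0.97,0,0],[-0.09,-0.19,0.02,0,-0.97,0,0],[-0.09,-0.19,0.03,0,-0.97,0,0]]}}

```text
t: 2.05
tool_pos: [0.366, 0.1783, 0.2199]
tcp_rot: [[-0.834, 0.326, 0.446], [0.288, 0.945, -0.152], [-0.471, 0.002, -0.882]]
ft_force: [0.7, 0.3, 0.1]
width: 0.006
```

```bash
python3 - <<'E'
from h import *
rep()
E
```

```text
t 2.05 p [0.366  0.1783 0.2199] q [ 0.598  -0.2147 -0.6852  0.7895 -0.386   0.8693] F [0.7074 0.3276 0.0706] w 0.006187473220326575
printer frame tcp [-0.2732  0.0459  0.2199] tip [-0.2614  0.046   0.1979] z [ 0.4712  0.0026 -0.882 ]
```

{"name": "apply_moves", "arguments": {"increments": [[-0.09,-0.19,0.04,0,-0.97,0,0],[-0.08,-0.19,0.05,0,-0.97,0,0],[-0.08,-0.19,0.06,0,-0.97,0,0],[-0.07,-0.19,0.06,0,-0.97,0,0],[-0.06,-0.19,0.07,0,-0.97,0,0]]}}

```text
t: 2.47
tool_pos: [0.37, 0.1452, 0.2299]
tcp_rot: [[-0.535, 0.334, 0.776], [0.188, 0.943, -0.276], [-0.824, -0.002, -0.567]]
ft_force: [-6.7, -6.2, -3.5]
width: 0.001
```

```bash
python3 - <<'E'
from h import *
rep()
E
cat log.txt
```

```text
t 2.4667 p [0.37   0.1452 0.2299] q [ 0.8598 -0.2936 -1.02    0.3616 -0.8764  0.9694] F [-6.7202 -6.1515 -3.5137] w 0.0007651530007205903
printer frame tcp [-0.2585  0.0159  0.2299] tip [-0.2379  0.0157  0.2158] z [ 0.8238 -0.0074 -0.5668]
([1.0597081570941622, 0.3772513990046039, 0.08102100414910073, 1.274366114651807, 2.4167961117076585e-05, 1.460518560625793], [0.22435285468122151, 0.5294973238374849, 0.2181652996407978], [[-0.9207451066022719, 0.39016463549606106, 7.665635582773549e-05], [0.39016464302118475, 0.9207450877964596, 0.00018610438285904309], [2.0303856256743262e-06, 0.00020126329954156164, -0.9999999797444807]])
([0.3967051741971065, 0.0676485611088068, -0.3158561090248683, 1.1863958565077657, 7.442155010068816e-05, 0.7268334287332439], [0.36016704253445336, 0.21953530541597124, 0.21836349104000502], [[-0.9460005393623604, 0.32416406888759125, 0.0007974762467235294], [0.32416445698640173, 0.9460006515847716, 0.0004147624607674319], [-0.0006199619621196454, 0.0006508789660719683, -0.9999995960017869]])
([0.5979726827723815, -0.21469441936513942, -0.6851928657609722, 0.7895405333463991, -0.3860076203524964, 0.8693134561235499], [0.36598797259706567, 0.17833919406453558, 0.21991170501845392], [[-0.8335406412681179, 0.3259200309483989, 0.44607861726485987], [0.2884795471176217, 0.9453946674969278, -0.15168544281896426], [-0.4711576702645799, 0.002248576209063689, -0.8820461403214038]])
([0.8597715702307036, -0.2936186320170326, -1.020044365697528, 0.3616438760523324, -0.8763577194548325, 0.969418725370346], [0.3699940240853404, 0.14519083113366504, 0.22994164241251971], [[-0.5349182143387041, 0.33398895976950077, 0.776088834297195], [0.18751552189363127, 0.9425741363192711, -0.2763908945514291], [-0.8238327700557021, -0.0023178209738692486, -0.5668281879796397]])
```

```bash
cat > kin.py <<'E'
from h import *
from scipy.optimize import least_squares
import itertools,ast
def Ry(a): return Ro.from_euler("y",a).as_matrix()
def rot(q,s5,s6,R0):
    return Rz(q[0])@Ry(q[1]-q[2]+q[3])@Rz(s5*q[4])@R0@Rz(s6*q[5])
def data():
    return [tuple(np.array(x) for x in ast.literal_eval(l)) for l in open("log.txt")]
def best():
    D=data();res=[]
    for s5,s6 in itertools.product([1,-1],[1,-1]):
        q,p,R=D[0]
        R0=(Rz(q[0])@Ry(q[1]-q[2]+q[3])@Rz(s5*q[4])).T@R@Rz(s6*q[5]).T
        e=max(np.abs(rot(q,s5,s6,R0)-R).max() for q,p,R in D);res.append((e,s5,s6,R0))
    return min(res,key=lambda r:r[0])
E
python3 - <<'E'
from kin import *
print(best())
E
```

```text
(np.float64(3.222248856626919e-16), 1, 1, array([[ 0.,  0.,  1.],
       [ 0.,  1., -0.],
       [-1., -0.,  0.]]))
```

```bash
cat >> kin.py <<'E'
def blocks(q):
    A=Rz(q[0]);B=A@Ry(q[1]);C=A@Ry(q[1]-q[2]);E=A@Ry(q[1]-q[2]+q[3]);F=E@Rz(q[4])
    return np.c_[A[:,[0,1,2]],B[:,[0,2]],C[:,[0,2]],E[:,[0,2]],F[:,[0]]]
def linfit():
    D=data();M=np.vstack([blocks(q) for q,_,_ in D]);y=np.r_[tuple(p for _,p,_ in D)]
    s=np.linalg.svd(M)[1];x=np.linalg.lstsq(M,y,rcond=1e-9)[0]
    return x,s,np.abs(M@x-y).max()
E
python3 - <<'E'
from kin import *
for r in linfit(): print(r)
E
```

```text
[-0.      0.0633  0.2596 -0.      0.4978  0.3835  0.073   0.1382  0.
  0.3239]
[4.3425 3.944  2.07   0.7745 0.6453 0.4806 0.1589 0.155  0.0529 0.0525]
3.3306690738754696e-16
```

```bash
cat >> kin.py <<'E'
X=np.array([0,.0633,.2596,0,.4978,.3835,.073,.1382,0,.3239])
R0=np.array([[0,0,1.],[0,1,0],[-1,0,0]])
LO=np.array([-2.72,-.84,-1.02,-1.77,-1.37,-3.14]);HI=np.array([2.72,1.66,1.22,2.12,1.28,3.14])
def fk(q): return blocks(q)@X, rot(q,1,1,R0)
def ik(p,z,q0=None,roll=None,n=6,m=.03):
    """position + tool z direction (roll free unless R given)"""
    best=None
    rng=np.random.default_rng(0)
    for i in range(n):
        s=q0 if (q0 is not None and i==0) else rng.uniform(LO*.8,HI*.8)
        def f(q):
            P,R=fk(q); r=[(P-p)*5,R[:,2]-z]
            if roll is not None: r.append(R[:,1]-roll)
            return np.concatenate(r)
        o=least_squares(f,np.clip(s,LO+m+.001,HI-m-.001),bounds=(LO+m,HI-m))
        c=np.abs(o.fun).max()
        if best is None or c<best[0]: best=(c,o.x)
        if c<1e-4: break
    return best
E
python3 - <<'E'
from kin import *
for pitch in [-.3,0,.2,.35]:
  for yaw in np.arange(-1.6,0.8,.2):
    z=np.array([np.cos(pitch)*np.cos(yaw),np.cos(pitch)*np.sin(yaw),-np.sin(pitch)])
    tip=W([-.10,0,.075]); p=tip-.025*z
    c,q=ik(p,z); 
    pin=p-.324*z
    print(pitch,round(yaw,2),round(c,4),q if c<1e-3 else "", "q5ax",pin)
E
```

```text
-0.3 -1.6 0.3112  q5ax [ 0.5243  0.4116 -0.0281]
-0.3 -1.4 0.263  q5ax [ 0.4579  0.4069 -0.0281]
-0.3 -1.2 0.232  q5ax [ 0.3938  0.3891 -0.0281]
-0.3 -1.0 0.2224  q5ax [ 0.3345  0.3589 -0.0281]
-0.3 -0.8 0.2097  q5ax [ 0.2823  0.3175 -0.0281]
-0.3 -0.6 0.4942  q5ax [ 0.2394  0.2666 -0.0281]
-0.3 -0.4 0.4965  q5ax [ 0.2075  0.2081 -0.0281]
-0.3 -0.2 0.4985  q5ax [ 0.1878  0.1445 -0.0281]
-0.3 -0.0 0.6272  q5ax [ 0.1812  0.0783 -0.0281]
-0.3 0.2 0.6071  q5ax [ 0.1878  0.0121 -0.0281]
-0.3 0.4 0.6087  q5ax [ 0.2075 -0.0515 -0.0281]
-0.3 0.6 0.257  q5ax [ 0.2394 -0.11   -0.0281]
-0.3 0.8 0.1628  q5ax [ 0.2823 -0.1609 -0.0281]
0 -1.6 0.0963  q5ax [0.5248 0.4272 0.075 ]
0 -1.4 0.0205  q5ax [0.4553 0.4222 0.075 ]
0 -1.2 0.0 [ 0.6915  1.2856  0.1155  1.9715 -1.2501  2.0737] q5ax [0.3881 0.4036 0.075 ]
0 -1.0 0.0642  q5ax [0.326 0.372 0.075]
0 -0.8 0.2032  q5ax [0.2714 0.3287 0.075 ]
0 -0.6 0.2053  q5ax [0.2266 0.2754 0.075 ]
0 -0.4 0.2575  q5ax [0.1931 0.2142 0.075 ]
0 -0.2 0.4351  q5ax [0.1726 0.1476 0.075 ]
0 -0.0 0.6224  q5ax [0.1656 0.0783 0.075 ]
0 0.2 0.4835  q5ax [0.1726 0.009  0.075 
[... 1040 characters left out ...]
  1.5461 -1.013   2.0737] q5ax [0.4589 0.4014 0.1947]
0.35 -1.2 0.0 [ 0.6549  0.8362 -0.1855  1.2039 -1.1237  2.0737] q5ax [0.3958 0.3839 0.1947]
0.35 -1.0 0.0 [ 0.6796  0.6648 -0.5035  0.6916 -1.2049  2.0737] q5ax [0.3375 0.3542 0.1947]
0.35 -0.8 0.0 [ 0.681   0.5154 -0.8729 -0.0585 -1.2099  2.0737] q5ax [0.2862 0.3135 0.1947]
0.35 -0.6 0.0815  q5ax [0.244  0.2634 0.1947]
0.35 -0.4 0.2121  q5ax [0.2126 0.206  0.1947]
0.35 -0.2 0.3321  q5ax [0.1933 0.1434 0.1947]
0.35 -0.0 0.3385  q5ax [0.1868 0.0783 0.1947]
0.35 0.2 0.4012  q5ax [0.1933 0.0132 0.1947]
0.35 0.4 0.321  q5ax [ 0.2126 -0.0494  0.1947]
0.35 0.6 0.171  q5ax [ 0.244  -0.1068  0.1947]
0.35 0.8 0.0413  q5ax [ 0.2862 -0.1569  0.1947]
```

```bash
cat >> kin.py <<'E'
H=.013
def pose(yaw,pitch,roll=0):
    z=np.array([np.cos(pitch)*np.cos(yaw),np.cos(pitch)*np.sin(yaw),-np.sin(pitch)])
    y=np.array([-np.sin(yaw),np.cos(yaw),0]);x=np.cross(y,z)
    return np.c_[x,y,z]@Rz(roll)
def tipcontact(th,R,r=.20,y=.02,extra=0):
    n=np.array([-np.sin(th),0,-np.cos(th)]);nw=Rz(YAW)@n
    C=W([.1-r*np.cos(th),y,.0905+r*np.sin(th)])
    return C+nw*(H*np.sqrt(max(0,1-(nw@R[:,2])**2))+extra)
E
python3 - <<'E'
from kin import *
q=None
for nm,back,up in [("above",.12,.15),("pre",.12,0),("in",0,0)]:
    R=pose(-1.4,.2);tip=W([-.10,.02,.055])-back*R[:,2]+[0,0,up];p=tip-.025*R[:,2]
    c,q=ik(p,R[:,2],q,roll=R[:,1],n=20);print(nm,round(c,4),q,p)
for yaw0,yaw1,pit1 in [(-1.4,-1.4,.2),(-1.4,-1.0,.2),(-1.4,-1.0,.4),(-1.4,-.8,.2)]:
  print(yaw0,yaw1,pit1)
  qq=q
  for th in np.arange(0,1.61,.2):
    f=th/1.6;R=pose(yaw0+f*(yaw1-yaw0),.2+f*(pit1-.2));p=tipcontact(th,R)-.025*R[:,2]
    c,qq=ik(p,R[:,2],qq,roll=R[:,1],n=3);print(round(th,1),round(c,4),qq)
E
```

```text
above 0.1066 [ 0.8006  1.0136  0.497   2.09   -0.9287  2.7163] [0.497  0.2372 0.2338]
pre 0.0257 [ 0.8028  1.3073  0.6324  2.09   -0.9149  2.8402] [0.497  0.2372 0.0838]
in 0.0 [ 0.6534  1.2057  0.2966  1.8207 -1.0515  2.7791] [0.517  0.1214 0.06  ]
-1.4 -1.4 0.2
0.0 0.0 [ 0.6534  1.1721  0.2875  1.8452 -1.0515  2.7791]
0.2 0.0 [ 0.6515  1.117   0.2815  1.8929 -1.0532  2.7776]
0.4 0.0 [ 0.6393  1.072   0.2995  1.9471 -1.0643  2.7675]
0.6 0.0 [ 0.6177  1.0405  0.3422  2.0047 -1.084   2.7486]
0.8 0.0 [ 0.5881  1.0252  0.4101  2.0628 -1.1106  2.7203]
1.0 0.0097 [ 0.5521  1.0134  0.4872  2.09   -1.1424  2.6574]
1.2 0.0232 [ 0.5121  1.0108  0.5746  2.09   -1.1764  2.5663]
1.4 0.0301 [ 0.4714  1.0331  0.6866  2.09   -1.21    2.4738]
1.6 0.0321 [ 0.4322  1.079   0.8221  2.09   -1.2414  2.3806]
-1.4 -1.0 0.2
0.0 0.0 [ 0.6534  1.1721  0.2875  1.8452 -1.0515  2.7791]
0.2 0.0 [ 0.6637  1.0839  0.2123  1.8281 -1.0876  2.7449]
0.4 0.0 [ 0.6622  1.0013  0.1593  1.8112 -1.1336  2.693 ]
0.6 0.0 [ 0.6487  0.9229  0.1229  1.7799 -1.1886  2.613 ]
0.8 0.0 [ 0.6236  0.8451  0.0943  1.7097 -1.2498  2.486 
[... 617 characters left out ...]
1  0.5396 -0.0633  1.1075 -1.2172  1.7195]
1.4 0.0 [ 0.4688  0.4657 -0.1271  0.8468 -1.1924  1.4297]
1.6 0.0 [ 0.4133  0.4246 -0.1776  0.6133 -1.1425  1.1836]
-1.4 -0.8 0.2
0.0 0.0 [ 0.6534  1.1721  0.2875  1.8452 -1.0515  2.7791]
0.2 0.0 [ 0.6695  1.0672  0.1779  1.7942 -1.1048  2.7267]
0.4 0.0 [ 0.6726  0.9643  0.0894  1.7349 -1.1682  2.6455]
0.6 0.0 [ 0.6614  0.8572  0.0111  1.6379 -1.2397  2.5108]
0.8 0.0 [ 0.6356  0.7315 -0.0796  1.4402 -1.3123  2.2678]
1.0 0.0247 [ 0.5934  0.5491 -0.235   1.0036 -1.34    1.7927]
1.2 0.0153 [ 0.541   0.3918 -0.4672  0.3505 -1.34    1.2012]
1.4 0.0 [ 0.4825  0.3442 -0.6331 -0.2135 -1.2794  0.7422]
1.6 0.0 [ 0.4154  0.3511 -0.7036 -0.5273 -1.1651  0.4915]
```

```bash
cat >> kin.py <<'E'
def P(tip,yaw,pitch):
    R=pose(yaw,pitch,-np.pi/2);return np.array(tip)-.025*R[:,2],R
def check(q,p0,R0_,p1,R1,n,show=True):
    rv=Ro.from_matrix(R0_.T@R1).as_rotvec();worst=0;qp=q
    for i in range(1,n+1):
        R=R0_@Ro.from_rotvec(rv*i/n).as_matrix();p=p0+(p1-p0)*i/n
        c,q=ik(p,R[:,2],q,roll=R[:,1],n=1);worst=max(worst,c);dq=np.abs(q-qp).max();qp=q
        if show: print(i,round(c,4),np.round(q,2),"tipz",round((p+.025*R[:,2])[2],3),"dq",round(dq,2))
    return q
E
python3 - <<'E'
from kin import *
from cell import env
s=env.read_state();p,R,q=s["tool_pos"],s["tcp_rot"],s["joint_positions"]
for tip,yaw,pit,n in [(W([-.22,.06,.20]),-.95,.8,8),(W([-.20,.03,.055]),-1.35,.25,8),(W([-.10,.02,.055]),-1.4,.2,4)]:
    p1,R1=P(tip,yaw,pit);print(tip,np.linalg.norm(Ro.from_matrix(R.T@R1).as_rotvec()))
    q=check(q,p,R,p1,R1,n);p,R=p1,R1
E
```

```text
[0.4208 0.1743 0.2   ] 1.2576759256534205
1 0.0 [ 0.83 -0.25 -0.94  0.46 -0.83  0.86] tipz 0.213 dq 0.11
2 0.0 [ 0.81 -0.2  -0.86  0.55 -0.8   0.75] tipz 0.211 dq 0.11
3 0.0 [ 0.8  -0.14 -0.78  0.65 -0.77  0.65] tipz 0.208 dq 0.1
4 0.0 [ 0.79 -0.07 -0.7   0.74 -0.76  0.56] tipz 0.206 dq 0.1
5 0.0 [ 0.78  0.01 -0.61  0.84 -0.75  0.47] tipz 0.204 dq 0.1
6 0.0 [ 0.78  0.09 -0.52  0.94 -0.75  0.39] tipz 0.203 dq 0.1
7 0.0 [ 0.79  0.17 -0.43  1.04 -0.75  0.31] tipz 0.201 dq 0.1
8 0.0 [ 0.79  0.25 -0.34  1.14 -0.76  0.23] tipz 0.2 dq 0.1
[0.4299 0.1394 0.055 ] 0.6770786863055461
1 0.0 [ 0.81  0.34 -0.32  1.17 -0.81  0.35] tipz 0.182 dq 0.11
2 0.0 [ 0.82  0.44 -0.29  1.21 -0.85  0.46] tipz 0.163 dq 0.12
3 0.0 [ 0.83  0.54 -0.25  1.27 -0.88  0.58] tipz 0.145 dq 0.12
4 0.0 [ 0.83  0.65 -0.2   1.34 -0.91  0.71] tipz 0.127 dq 0.13
5 0.0 [ 0.83  0.76 -0.14  1.42 -0.92  0.84] tipz 0.109 dq 0.13
6 0.0 [ 0.83  0.87 -0.07  1.51 -0.93  0.97] tipz 0.091 dq 0.13
7 0.0 [ 0.82  0.99  0.01  1.6  -0.94  1.09] tipz 0.073 dq 0.13
8 0.0 [ 0.81  1.1   0.1   1.71 -0.93  1.22] tipz 0.055 dq 0.13
[0.5211 0.0972 0.055 ] 0.07070699486800348
1 0.0 [ 0.77  1.13  0.14  1.73 -0.96  1.21] tipz 0.055 dq 0.04
2 0.0 [ 0.73  1.15  0.18  1.75 -0.99  1.21] tipz 0.055 dq 0.05
3 0.0 [ 0.69  1.18  0.24  1.78 -1.02  1.21] tipz 0.055 dq 0.05
4 0.0 [ 0.65  1.21  0.3   1.82 -1.05  1.21] tipz 0.055 dq 0.06
```

```bash
python3 - <<'E'
from kin import *
w=[P(*a) for a in [(W([-.22,.06,.20]),-.95,.8),(W([-.20,.03,.055]),-1.35,.25)]]
plan(w,[15,10])
E
```

```text
[[-0.01, 0.09, 0.04, 0.14, 0.33, -0.76], [-0.01, 0.09, 0.04, 0.14, 0.33, -0.76], [-0.02, 0.09, 0.04, 0.14, 0.33, -0.76], [-0.03, 0.09, 0.04, 0.14, 0.33, -0.76], [-0.04, 0.09, 0.04, 0.14, 0.33, -0.76], [-0.05, 0.08, 0.03, 0.14, 0.33, -0.76], [-0.05, 0.08, 0.03, 0.14, 0.33, -0.76], [-0.06, 0.08, 0.03, 0.14, 0.33, -0.76], [-0.07, 0.07, 0.03, 0.14, 0.33, -0.76], [-0.07, 0.07, 0.02, 0.14, 0.33, -0.76], [-0.08, 0.06, 0.02, 0.14, 0.33, -0.76], [-0.08, 0.05, 0.02, 0.14, 0.33, -0.76], [-0.09, 0.05, 0.01, 0.14, 0.33, -0.76], [-0.09, 0.04, 0.01, 0.14, 0.33, -0.76], [-0.09, 0.03, 0.0, 0.14, 0.33, -0.76]]
[[0.01, 0.22, 0.33, 0.54, 0.35, 0.2], [0.0, 0.24, 0.32, 0.54, 0.35, 0.2], [-0.0, 0.26, 0.31, 0.54, 0.35, 0.2], [-0.01, 0.27, 0.29, 0.54, 0.35, 0.2], [-0.01, 0.29, 0.28, 0.54, 0.35, 0.2], [-0.02, 0.3, 0.26, 0.54, 0.35, 0.2], [-0.02, 0.32, 0.24, 0.54, 0.35, 0.2], [-0.02, 0.33, 0.22, 0.54, 0.35, 0.2], [-0.02, 0.34, 0.2, 0.54, 0.35, 0.2], [-0.02, 0.35, 0.18, 0.54, 0.35, 0.2]]
```

{"name": "apply_moves", "arguments": {"increments": [[-0.01,0.09,0.04,0.14,0.33,-0.76,0],[-0.01,0.09,0.04,0.14,0.33,-0.76,0],[-0.02,0.09,0.04,0.14,0.33,-0.76,0],[-0.03,0.09,0.04,0.14,0.33,-0.76,0],[-0.04,0.09,0.04,0.14,0.33,-0.76,0]]}}

```text
t: 2.88
tool_pos: [0.3831, 0.1602, 0.224]
tcp_rot: [[-0.751, 0.132, 0.647], [-0.127, 0.932, -0.338], [-0.648, -0.336, -0.683]]
ft_force: [0.5, 0.4, 1.3]
width: -0.003
```

{"name": "apply_moves", "arguments": {"increments": [[-0.05,0.08,0.03,0.14,0.33,-0.76,0],[-0.05,0.08,0.03,0.14,0.33,-0.76,0],[-0.06,0.08,0.03,0.14,0.33,-0.76,0],[-0.07,0.07,0.03,0.14,0.33,-0.76,0],[-0.07,0.07,0.02,0.14,0.33,-0.76,0]]}}

```text
t: 3.3
tool_pos: [0.397, 0.1746, 0.2198]
tcp_rot: [[-0.848, -0.134, 0.513], [-0.396, 0.804, -0.444], [-0.353, -0.58, -0.734]]
ft_force: [-0.6, -0.4, 0.3]
width: 0.0
```

{"name": "apply_moves", "arguments": {"increments": [[-0.08,0.06,0.02,0.14,0.33,-0.76,0],[-0.08,0.05,0.02,0.14,0.33,-0.76,0],[-0.09,0.05,0.01,0.14,0.33,-0.76,0],[-0.09,0.04,0.01,0.14,0.33,-0.76,0],[-0.09,0.03,0,0.14,0.33,-0.76,0]]}}

```text
t: 3.72
tool_pos: [0.4106, 0.1886, 0.2157]
tcp_rot: [[-0.816, -0.423, 0.394], [-0.577, 0.58, -0.575], [0.015, -0.697, -0.717]]
ft_force: [0.6, 0.2, -0.7]
width: -0.002
```

```bash
python3 - <<'E'
from kin import *
rep()
w=[P(*a) for a in [(W([-.20,.03,.055]),-1.35,.25)]]
plan(w,[10])
E
```

```text
t 3.7167 p [0.4106 0.1886 0.2157] q [ 0.7887  0.2685 -0.3295  1.1525 -0.7539  0.2385] F [ 0.6451  0.2274 -0.6841] w -0.0022050662732831685
printer frame tcp [-0.2343  0.0702  0.2157] tip [-0.2203  0.0598  0.1977] z [ 0.5601 -0.4145 -0.7173]
[[0.0, 0.22, 0.33, 0.54, 0.34, 0.21], [-0.0, 0.23, 0.32, 0.54, 0.34, 0.21], [-0.01, 0.25, 0.3, 0.54, 0.34, 0.21], [-0.01, 0.27, 0.29, 0.54, 0.34, 0.21], [-0.02, 0.28, 0.27, 0.54, 0.34, 0.21], [-0.02, 0.3, 0.26, 0.54, 0.34, 0.21], [-0.02, 0.31, 0.24, 0.54, 0.34, 0.21], [-0.02, 0.32, 0.22, 0.54, 0.34, 0.21], [-0.02, 0.34, 0.2, 0.54, 0.34, 0.21], [-0.02, 0.35, 0.18, 0.54, 0.34, 0.21]]
```

Works precisely. Continue.

{"name": "apply_moves", "arguments": {"increments": [[0,0.22,0.33,0.54,0.34,0.21,0],[0,0.23,0.32,0.54,0.34,0.21,0],[-0.01,0.25,0.3,0.54,0.34,0.21,0],[-0.01,0.27,0.29,0.54,0.34,0.21,0],[-0.02,0.28,0.27,0.54,0.34,0.21,0]]}}

```text
t: 4.13
tool_pos: [0.4179, 0.1759, 0.1377]
tcp_rot: [[-0.915, -0.226, 0.335], [-0.403, 0.446, -0.799], [0.031, -0.866, -0.499]]
ft_force: [0.5, -0.7, -0.5]
width: -0.0
```

{"name": "apply_moves", "arguments": {"increments": [[-0.02,0.3,0.26,0.54,0.34,0.21,0],[-0.02,0.31,0.24,0.54,0.34,0.21,0],[-0.02,0.32,0.22,0.54,0.34,0.21,0],[-0.02,0.34,0.2,0.54,0.34,0.21,0],[-0.02,0.35,0.18,0.54,0.34,0.21,0]]}}

```text
t: 4.55
tool_pos: [0.4245, 0.1631, 0.0599]
tcp_rot: [[-0.976, -0.052, 0.211], [-0.217, 0.241, -0.946], [-0.002, -0.969, -0.246]]
ft_force: [0.5, 0.2, 0.2]
width: 0.001
```

```bash
python3 - <<'E'
from kin import *
from cell import env
rep()
for c in ["side","top"]: cv2.imwrite(f"pics/{c}1.png",cv2.resize(env.grab_frame(c)[90:340,110:400],None,fx=2.4,fy=2.4,interpolation=cv2.INTER_CUBIC))
w=[P(*a) for a in [(W([-.10,.02,.055]),-1.4,.2)]]
plan(w,[10])
E
```

```text
t 4.55 p [0.4245 0.1631 0.0599] q [ 0.814   1.1079  0.1003  1.7087 -0.9318  1.2237] F [0.4931 0.2008 0.2188] w 0.0008996506252183341
printer frame tcp [-0.2128  0.0506  0.0599] tip [-0.2001  0.03    0.0537] z [ 0.5084 -0.8252 -0.2461]
[[-0.21, -0.05, 0.14, 0.04, 0.04, 0.02], [-0.21, -0.05, 0.14, 0.04, 0.04, 0.02], [-0.21, -0.05, 0.14, 0.04, 0.04, 0.02], [-0.21, -0.05, 0.14, 0.04, 0.04, 0.02], [-0.21, -0.05, 0.13, 0.04, 0.04, 0.02], [-0.21, -0.05, 0.13, 0.04, 0.04, 0.02], [-0.21, -0.05, 0.13, 0.04, 0.04, 0.02], [-0.22, -0.05, 0.13, 0.04, 0.04, 0.02], [-0.22, -0.04, 0.13, 0.04, 0.04, 0.02], [-0.22, -0.04, 0.13, 0.04, 0.04, 0.02]]
```

View pics/side1.png

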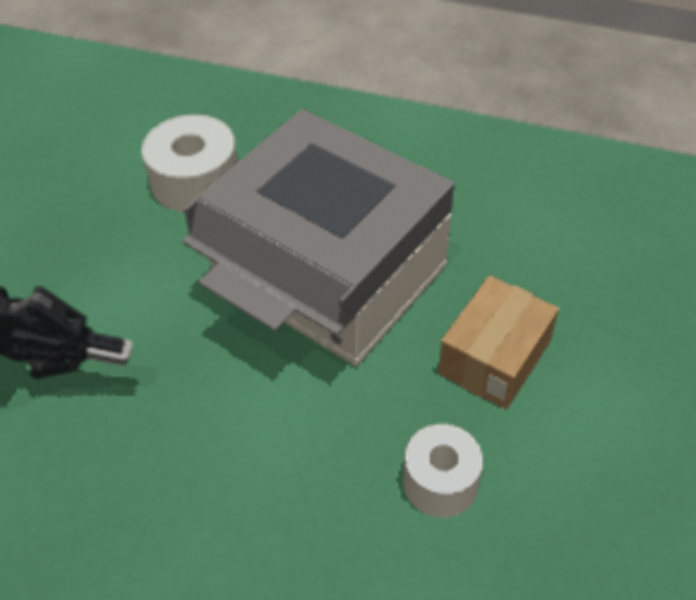

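View pics/top1.png

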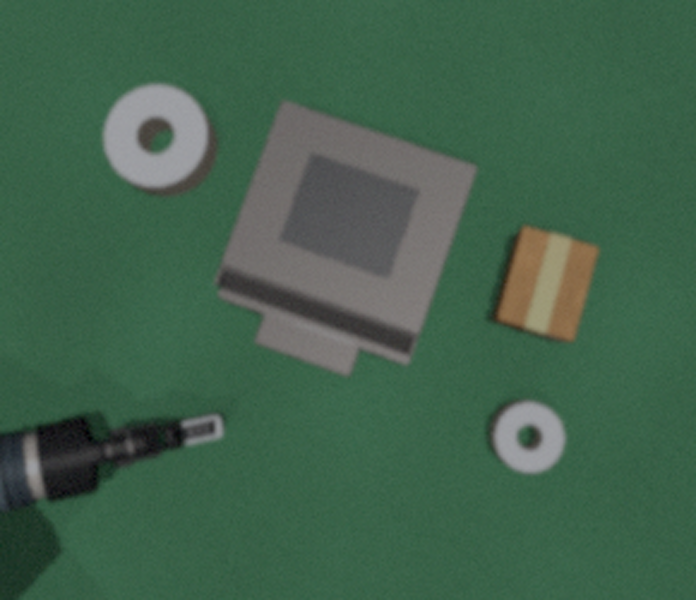

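```bash
python3 - <<'E'
from kin import *
from cell import env
s=env.read_state();t=s["tool_pos"]+.025*s["tcp_rot"][:,2]
for c,o in [("top",[110,90]),("side",[110,90])]:
    k=env.get_calibration(c)
    print(c,(proj(k,np.array([t,W([-.13,.05,.0955]),W([-.13,-.05,.0955])]))-o+.5)*2.4)
E
```

```text
top [[259.6761 418.5169]
 [255.4649 343.506 ]
 [351.2308 377.8484]]
side [[171.483  368.059 ]
 [197.125  280.0509]
 [275.0531 328.2518]]
```

```bash
python3 - <<'E'
from kin import *
from cell import env
s=env.read_state();print(s["t"],s["tool_pos"],s["dq"])
p=s["tool_pos"];z=s["tcp_rot"][:,2]
for c in ["top","side"]:
    f=env.grab_frame(c);f=cv2.resize(f[200:320,90:250],None,fx=5,fy=5,interpolation=cv2.INTER_CUBIC)
    k=env.get_calibration(c)
    for d,col in [(-.1,(255,0,0)),(0,(0,255,0)),(.025,(0,0,255))]:
        u=(proj(k,p+d*z)[0]-[90,200]+.5)*5
        cv2.circle(f,tuple(int(a) for a in u),4,col,-1)
    cv2.imwrite(f"pics/{c}2.png",f)
E
```

```text
4.65 [0.4221 0.1602 0.0538] [ 0.0125 -0.1855 -0.0422 -0.042  -0.0136 -0.0856]
```

View pics/top2.png

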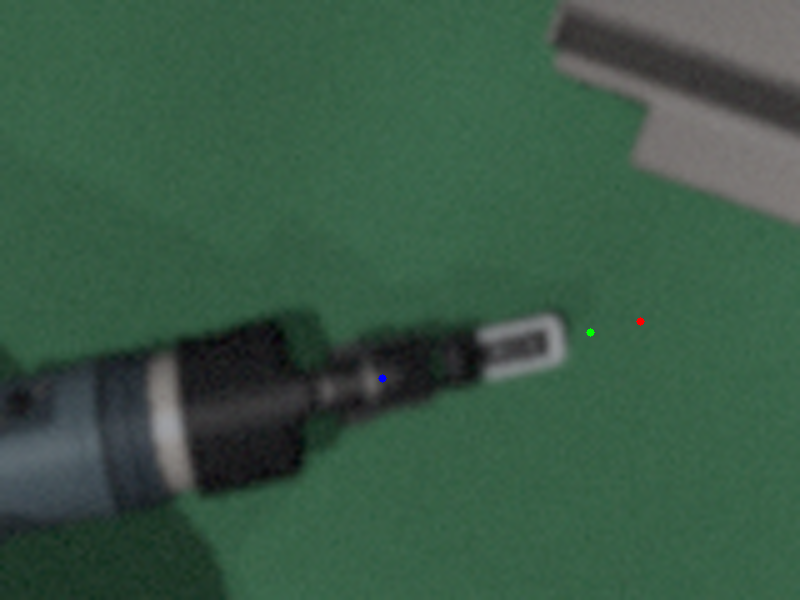

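View pics/side2.png

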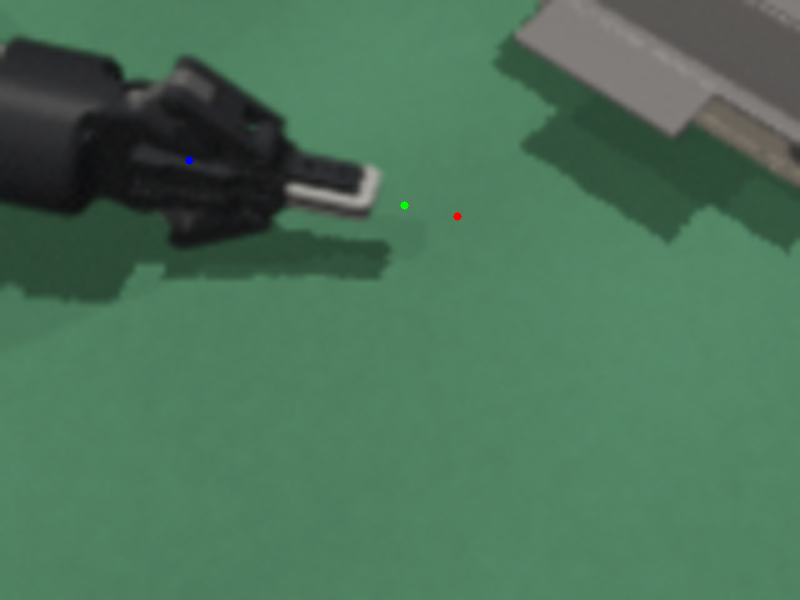

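```bash
python3 - <<'E'
from kin import *
from cell import env
s=env.read_state();print(s["t"],s["tool_pos"],s["dq"],s["joint_positions"])
p=s["tool_pos"];R=s["tcp_rot"];z=R[:,2]
obs={"top":[(563-.5)/5+90,(338-.5)/5+200],"side":[(374-.5)/5+90,(191-.5)/5+200]}
f=lambda x:np.concatenate([proj(env.get_calibration(c),x)[0]-o for c,o in obs.items()])
o=least_squares(f,p);print(o.x,o.fun)
print("tip obs - tcp in tool frame",R.T@(o.x-p),"world diff from expected tip",o.x-p-.025*z)
print(fk(s["joint_positions"]))
E
```

```text
4.75 [0.4242 0.1625 0.0599] [ 0.0065 -0.1091 -0.0053  0.0043 -0.0084  0.0036] [ 0.8137  1.105   0.0959  1.7041 -0.9321  1.2165]
[0.4192 0.1711 0.0634] [-0.0693  0.0322  0.0732 -0.0002]
tip obs - tcp in tool frame [ 0.0031 -0.0011 -0.01  ] world diff from expected tip [-0.0103  0.0322  0.0098]
(array([0.4242, 0.1625, 0.0599]), array([[-0.9758, -0.0567,  0.2111],
       [-0.2186,  0.2411, -0.9456],
       [ 0.0027, -0.9688, -0.2477]]))
```

```bash
python3 - <<'E'
from kin import *
from cell import env
D=data()[0]
for c in ["side","top"]:
    k=env.get_calibration(c);f=cv2.imread(f"pics/{c}0.png")
    for d in [-.1,-.05,0,.025]: print(c,d,proj(k,D[1]+d*D[2][:,2]))
f=cv2.imread("pics/side0.png");cv2.imwrite("pics/a.png",cv2.resize(f[284:,0:200],None,fx=4,fy=4))
g=env.grab_frame("wrist");cv2.imwrite("pics/w.png",g);print(env.get_calibration("wrist"))
s=env.read_state();print(s["tool_pos"])
k=env.get_calibration("wrist");print(proj(k,s["tool_pos"]+np.outer([-.05,-.01,0,.025],s["tcp_rot"][:,2])))
E
```

```text
side -0.1 [[-95.9892 190.6188]]
side -0.05 [[-77.5603 208.8265]]
side 0 [[-60.7974 225.2407]]
side 0.025 [[-52.9793 232.8503]]
top -0.1 [[-32.4874 389.656 ]]
top -0.05 [[-11.7451 379.5956]]
top 0 [[  6.3606 370.8163]]
top 0.025 [[ 14.5777 366.8326]]
{'camera_matrix': array([[285.6398,   0.    , 257.2727],
       [  0.    , 285.6398, 192.503 ],
       [  0.    ,   0.    ,   1.    ]]), 'D': array([-0.0488,  0.    ,  0.    ,  0.    ,  0.    ]), 'cam_to_world': array([[-0.0542, -0.8857, -0.4611,  0.3271],
       [ 0.2447, -0.4595,  0.8538,  0.2959],
       [-0.9681, -0.0665,  0.2416,  0.1021],
       [ 0.    ,  0.    ,  0.    ,  1.    ]])}
[0.4248 0.1632 0.0618]
[[260.436  277.8345]
 [259.6147 238.3447]
 [259.4672 231.2705]
 [259.1627 216.6704]]
```

View pics/a.png

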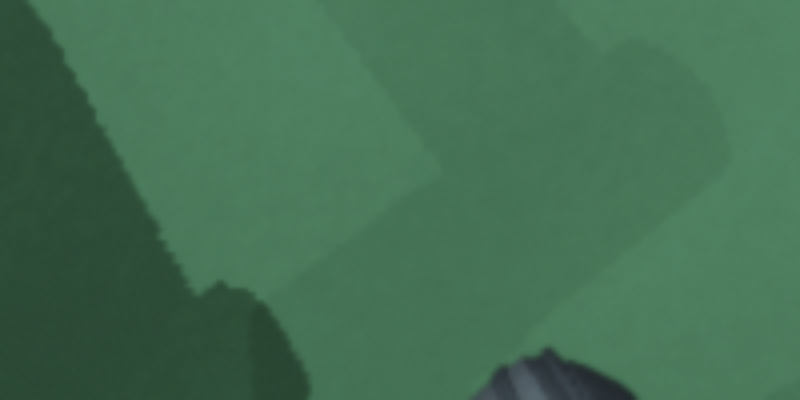

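View pics/w.png

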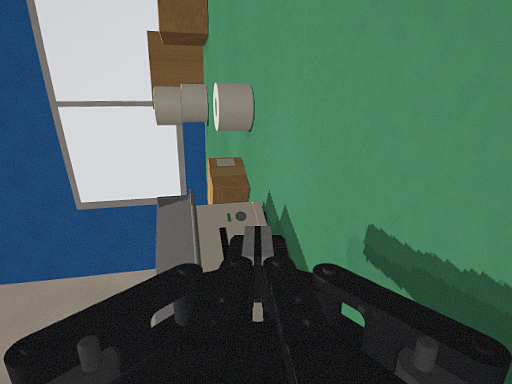

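```bash
python3 - <<'E'
from kin import *
from cell import env
k=env.get_calibration("wrist");f=cv2.imread("pics/w.png")
def dot(p,col):
    u=proj(k,p)[0];cv2.circle(f,tuple(int(round(a)) for a in u),2,col,-1);return u
for p in [[-.13,.05,.0905],[-.13,-.05,.0905],[-.07,.1,0],[-.07,-.1,0],[-.07,-.1,.09],[-.07,.1,.09],[-.07,-.1,.1355]]: print(p,dot(W(p),(0,0,255)))
kt=env.get_calibration("top")
for px,z in [([177.5,148.2],.06),([328.6,270.5],.05)]: 
    c=ray(kt,[[px[0],px[1]]],0)[0]; print(c,dot(c,(255,0,0)))
s=env.read_state();R=s["tcp_rot"];T=k["cam_to_world"]
print("cam in tool",R.T@(T[:3,3]-s["tool_pos"]),R.T@T[:3,:3])
for d in [-.01,.025]:
  for x in [-.011,.011]: print(d,x,proj(k,s["tool_pos"]+R@[x,0,d]))
cv2.imwrite("pics/w2.png",cv2.resize(f[60:330,100:400],None,fx=2.6,fy=2.2,interpolation=cv2.INTER_CUBIC))
print(env.tip_of("wrist","cover_tab"),env.tip_of("wrist","roll_small"),env.tip_of("wrist","carton"))
E
```

```text
[-0.13, 0.05, 0.0905] [209.1078 296.3274]
[-0.13, -0.05, 0.0905] [198.6766 200.9872]
[-0.07, 0.1, 0] [315.8327 361.164 ]
[-0.07, -0.1, 0] [264.8433 198.0915]
[-0.07, -0.1, 0.09] [196.7371 203.1246]
[-0.07, 0.1, 0.09] [215.9422 383.4859]
[-0.07, -0.1, 0.1355] [159.4627 205.8644]
[0.7287 0.2576 0.    ] [329.4816 545.7113]
[ 0.4106 -0.1405  0.    ] [249.1581 105.4745]
cam in tool [ 0.0662 -0.0014 -0.1562] [[ 0.0002  0.9649  0.2628]
 [ 1.     -0.     -0.0009]
 [-0.0008  0.2628 -0.9649]]
-0.01 -0.011 [[259.5652 256.2075]]
-0.01 0.011 [[259.6651 219.7625]]
0.025 -0.011 [[259.1297 231.8172]]
0.025 0.011 [[259.1963 201.0405]]
[{'pixel': [199.4, 245.6], 'p': 0.57}] [{'pixel': [248.6, 105.3], 'p': 0.98}] [{'pixel': [240.8, 190.4], 'p': 0.64}]
```

View pics/w2.png

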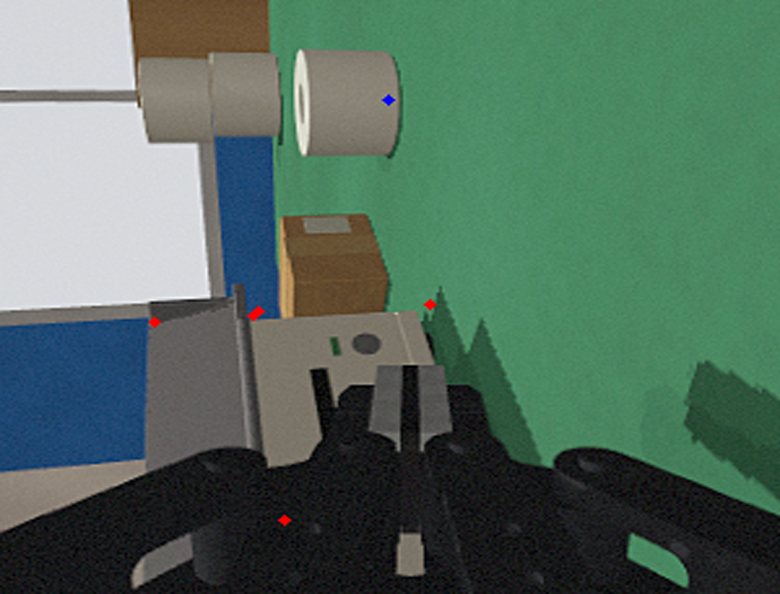

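```bash
cat >> kin.py <<'E'
TD=-.010
H=.011
def P(tip,yaw,pitch):
    R=pose(yaw,pitch,-np.pi/2);return np.array(tip)-TD*R[:,2],R
def lift(th,yaw,pitch,r=.208,y=.025,extra=0):
    R=pose(yaw,pitch,-np.pi/2);return tipcontact(th,R,r,y,extra)-TD*R[:,2],R
E
python3 - <<'E'
from kin import *
from cell import env
s=env.read_state();p,R,q=s["tool_pos"],s["tcp_rot"],s["joint_positions"];print(p)
p1,R1=P(W([-.112,.025,.056]),-1.4,.2);q=check(q,p,R,p1,R1,3);q0=q
for yaw1,pit1 in [(-1.0,.4),(-.9,.5),(-1.1,.4)]:
  p,R,q=p1,R1,q0
  for th in np.arange(0,1.61,.2):
    f=th/1.6;a,b=lift(th,-1.4+f*(yaw1+1.4),.2+f*(pit1-.2))
    q=check(q,p,R,a,b,2,show=False);c=np.abs(fk(q)[0]-a).max();print(round(th,1),round(c,4),q);p,R=a,b
E
```

```text
[0.4251 0.1638 0.0638]
1 0.0 [ 0.75  1.12  0.12  1.71 -0.98  1.2 ] tipz 0.055 dq 0.07
2 0.0 [ 0.69  1.15  0.16  1.72 -1.03  1.19] tipz 0.052 dq 0.06
3 0.0 [ 0.62  1.18  0.21  1.74 -1.08  1.18] tipz 0.049 dq 0.06
0.0 0.0 [ 0.6193  1.1425  0.2057  1.7674 -1.0825  1.1792]
0.2 0.0 [ 0.6246  1.0262  0.1203  1.7082 -1.1116  1.0896]
0.4 0.0 [ 0.6172  0.9147  0.0607  1.6427 -1.1466  0.9699]
0.6 0.0 [ 0.597   0.8063  0.0175  1.5504 -1.1835  0.8069]
0.8 0.0 [ 0.5651  0.6993 -0.0216  1.4078 -1.215   0.5874]
1.0 0.0 [ 0.5232  0.5956 -0.0695  1.2003 -1.2306  0.3113]
1.2 0.0 [ 0.474   0.5067 -0.1266  0.9463 -1.2208  0.0093]
1.4 0.0 [ 0.4206  0.4484 -0.1768  0.6967 -1.1833 -0.2679]
1.6 0.0 [ 0.3661  0.4253 -0.2066  0.4906 -1.124  -0.4899]
0.0 0.0 [ 0.6193  1.1425  0.2057  1.7674 -1.0825  1.1792]
0.2 0.0 [ 0.6257  1.0047  0.0957  1.6682 -1.1154  1.0538]
0.4 0.0 [ 0.6181  0.8694  0.0118  1.5563 -1.1502  0.8881]
0.6 0.0 [ 0.5963  0.7348 -0.0579  1.4085 -1.1804  0.668 ]
0.8 0.0 [ 0.5608  0.6029 -0.1252  1.208  -1.1949  0.39  ]
1.0 0.0 [ 0.5135  0.4852 -0.1923  0.9672 -1.1822  0.0798]
1.2 0.0 [ 0.4571  0.399  -0.2462  0.7323 -1.1372 -0.2123]
1.4 0.0 [ 0.3953  0.3517 -0.2745  0.5435 -1.0648 -0.4514]
1.6 0.0 [ 0.3316  0.3384 -0.2777  0.4076 -0.9748 -0.6345]
0.0 0.0 [ 0.6193  1.1425  0.2057  1.7674 -1.0825  1.1792]
0.2 0.0 [ 0.6221  1.0343  0.1361  1.7259 -1.1029  1.1007]
0.4 0.0 [ 0.6127  0.9332  0.0936  1.6833 -1.13    0.9988]
0.6 0.0 [ 0.5915  0.8392  0.0712  1.6244 -1.1607  0.8646]
0.8 0.0 [ 0.5597  0.7516  0.0595  1.5317 -1.1896  0.6892]
1.0 0.0 [ 0.5192  0.6707  0.0474  1.3914 -1.2094  0.4704]
1.2 0.0 [ 0.4729  0.6004  0.0272  1.2054 -1.2128  0.2215]
1.4 0.0 [ 0.4234  0.5493  0.0023  0.9986 -1.1957 -0.0271]
1.6 0.0 [ 0.3736  0.5242 -0.0169  0.8041 -1.1598 -0.2453]
```

```bash
python3 - <<'E'
from kin import *
plan([P(W([-.112,.025,.056]),-1.4,.2)],[10])
E
```

```text
[[-0.18, -0.03, 0.21, 0.05, 0.05, 0.01], [-0.18, -0.03, 0.21, 0.05, 0.05, 0.01], [-0.18, -0.03, 0.21, 0.05, 0.05, 0.01], [-0.18, -0.03, 0.21, 0.05, 0.05, 0.01], [-0.18, -0.02, 0.21, 0.05, 0.05, 0.01], [-0.18, -0.02, 0.21, 0.05, 0.05, 0.01], [-0.18, -0.02, 0.21, 0.05, 0.05, 0.01], [-0.18, -0.02, 0.21, 0.05, 0.05, 0.01], [-0.19, -0.02, 0.21, 0.05, 0.05, 0.01], [-0.19, -0.02, 0.21, 0.05, 0.05, 0.01]]
```

{"name": "apply_moves", "arguments": {"increments": [[-0.18,-0.02,0.21,0.05,0.05,0.01,0],[-0.18,-0.02,0.21,0.05,0.05,0.01,0],[-0.18,-0.02,0.21,0.05,0.05,0.01,0],[-0.18,-0.02,0.21,0.05,0.05,0.01,0],[-0.18,-0.02,0.21,0.05,0.05,0.01,0]]}}

```text
t: 5.37
tool_pos: [0.4693, 0.1281, 0.0548]
tcp_rot: [[-0.981, -0.044, 0.186], [-0.192, 0.219, -0.957], [0.001, -0.975, -0.223]]
ft_force: [-0.0, 0.3, -0.2]
width: 0.003
```

{"name": "apply_moves", "arguments": {"increments": [[-0.18,-0.02,0.21,0.05,0.05,0.01,0],[-0.18,-0.02,0.21,0.05,0.05,0.01,0],[-0.18,-0.02,0.21,0.05,0.05,0.01,0],[-0.19,-0.02,0.21,0.05,0.05,0.01,0],[-0.19,-0.02,0.21,0.05,0.05,0.01,0]]}}

```text
t: 5.78
tool_pos: [0.5129, 0.094, 0.0493]
tcp_rot: [[-0.986, -0.035, 0.164], [-0.167, 0.195, -0.966], [0.002, -0.98, -0.198]]
ft_force: [0.0, 0.1, -0.1]
width: -0.001
```

```bash
python3 - <<'E'
from kin import *
from cell import env
rep()
for c in ["side","top"]: cv2.imwrite(f"pics/{c}3.png",cv2.resize(env.grab_frame(c)[120:300,110:350],None,fx=3.2,fy=3.2,interpolation=cv2.INTER_CUBIC))
rep()
E
```

```text
t 5.7833 p [0.5129 0.094  0.0493] q [ 0.6212  1.1825  0.2073  1.7336 -1.078   1.182 ] F [ 0.0282  0.1335 -0.1404] w -0.0013647337802344796
printer frame tcp [-0.1068  0.0143  0.0493] tip [-0.095  -0.0072  0.0444] z [ 0.4707 -0.8597 -0.1984]
t 5.8833 p [0.5129 0.0934 0.0491] q [ 0.6199  1.1827  0.2077  1.7333 -1.0775  1.1822] F [-0.3748  0.2859 -0.4058] w -0.002803620283677534
printer frame tcp [-0.1065  0.0137  0.0491] tip [-0.0948 -0.0078  0.0441] z [ 0.4691 -0.8605 -0.1988]
```

View pics/side3.png

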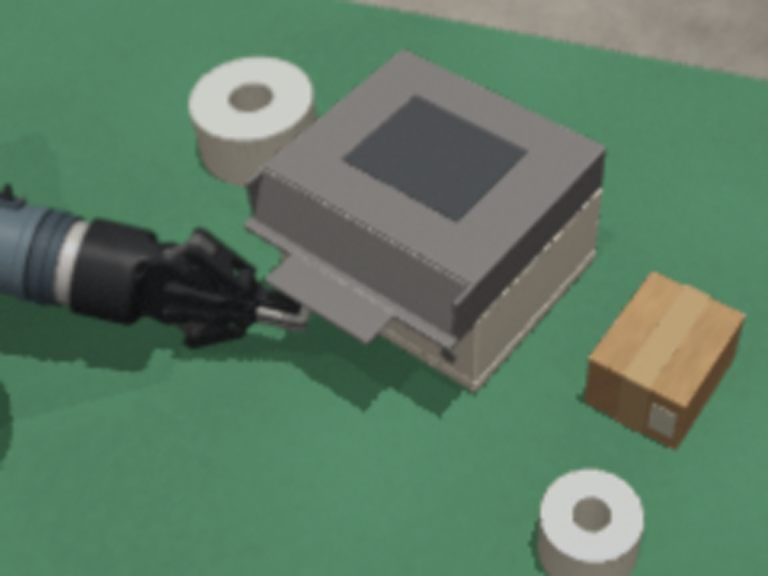

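View pics/top3.png

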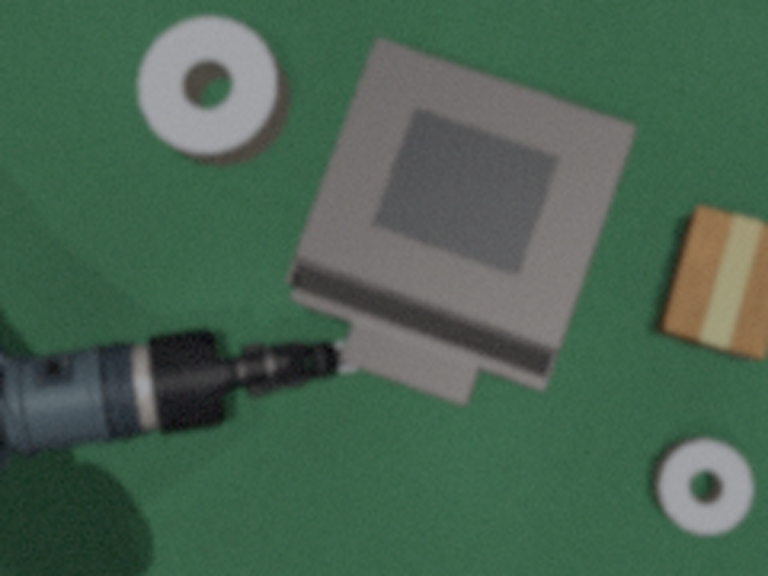

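```bash
cat >> kin.py <<'E'
def path(ths,q=None,y=.018):
    from cell import env
    s=env.read_state();p,R=s["tool_pos"],s["tcp_rot"];q=s["joint_positions"]
    out=[]
    for th in ths:
        f=max(th,0)/1.6;a,b=lift(th,-1.4+.4*f,.2+.2*f,y=y)
        out.append(rows(p,R,a,b,1)[0].round(2).tolist())
        c,q=ik(a,b[:,2],q,roll=b[:,1],n=1)
        if c>1e-3: print("bad",th,c)
        p,R=a,b
    for i in range(0,len(out),5): print(ths[i],out[i:i+5])
E
python3 - <<'E'
from kin import *
path(np.round(np.r_[np.arange(-.09,.25,.034)],3))
E
```

```text
-0.09 [[-0.06, -0.28, 0.1, 0.0, -0.05, 0.01], [0.02, -0.17, -0.05, 0.0, 0.0, 0.0], [0.01, -0.17, -0.04, 0.0, 0.0, 0.0], [0.01, -0.17, -0.04, -0.01, -0.03, -0.01], [0.0, -0.17, -0.04, -0.04, -0.08, -0.02]]
0.08 [[-0.0, -0.17, -0.04, -0.04, -0.08, -0.02], [-0.01, -0.17, -0.03, -0.04, -0.08, -0.02], [-0.01, -0.17, -0.03, -0.04, -0.08, -0.02], [-0.02, -0.17, -0.03, -0.04, -0.08, -0.02], [-0.02, -0.17, -0.03, -0.04, -0.08, -0.02]]
```

{"name": "apply_moves", "arguments": {"increments": [[-0.06,-0.28,0.1,0,-0.05,0.01,0],[0.02,-0.17,-0.05,0,0,0,0],[0.01,-0.17,-0.04,0,0,0,0],[0.01,-0.17,-0.04,-0.01,-0.03,-0.01,0],[0,-0.17,-0.04,-0.04,-0.08,-0.02,0]]}}

```text
t: 6.3
tool_pos: [0.5136, 0.0906, 0.0887]
tcp_rot: [[-0.983, -0.038, 0.181], [-0.185, 0.201, -0.962], [0.001, -0.979, -0.204]]
ft_force: [0.4, 0.3, -1.0]
width: 0.002
```

{"name": "apply_moves", "arguments": {"increments": [[0,-0.17,-0.04,-0.04,-0.08,-0.02,0],[-0.01,-0.17,-0.03,-0.04,-0.08,-0.02,0],[-0.01,-0.17,-0.03,-0.04,-0.08,-0.02,0],[-0.02,-0.17,-0.03,-0.04,-0.08,-0.02,0],[-0.02,-0.17,-0.03,-0.04,-0.08,-0.02,0]]}}

```text
t: 6.72
tool_pos: [0.5162, 0.0898, 0.1231]
tcp_rot: [[-0.974, -0.052, 0.219], [-0.225, 0.218, -0.95], [0.002, -0.975, -0.224]]
ft_force: [1.2, 0.2, -1.9]
width: -0.003
```

```bash
python3 - <<'E'
from kin import *
from cell import env
rep()
for c in ["side","top"]: cv2.imwrite(f"pics/{c}4.png",cv2.resize(env.grab_frame(c)[120:300,110:350],None,fx=3.2,fy=3.2,interpolation=cv2.INTER_CUBIC))
rep()
path(np.round(np.r_[np.arange(.27,.85,.06)],3))
E
```

```text
t 6.7167 p [0.5162 0.0898 0.1231] q [ 0.6223  1.0061  0.0908  1.6886 -1.118   1.0768] F [ 1.2145  0.2053 -1.8989] w -0.0033718755094831786
printer frame tcp [-0.1022  0.0113  0.1231] tip [-0.0893 -0.0093  0.1175] z [ 0.5174 -0.8259 -0.224 ]
t 6.8167 p [0.5163 0.0898 0.1238] q [ 0.6222  1.005   0.0915  1.6896 -1.1175  1.0778] F [ 0.1672 -0.5958 -0.3459] w 0.0016256971152082333
printer frame tcp [-0.1022  0.0114  0.1238] tip [-0.0893 -0.0092  0.1182] z [ 0.517  -0.826  -0.2246]
0.27 [[-0.06, -0.25, 0.03, -0.07, -0.12, -0.03], [-0.07, -0.3, -0.03, -0.07, -0.15, -0.04], [-0.08, -0.3, -0.02, -0.07, -0.15, -0.04], [-0.1, -0.3, -0.01, -0.07, -0.15, -0.04], [-0.11, -0.29, 0.0, -0.07, -0.14, -0.04]]
0.57 [[-0.12, -0.29, 0.01, -0.07, -0.14, -0.04], [-0.13, -0.28, 0.02, -0.07, -0.14, -0.04], [-0.15, -0.28, 0.03, -0.07, -0.14, -0.04], [-0.16, -0.27, 0.05, -0.07, -0.14, -0.04], [-0.17, -0.26, 0.06, -0.07, -0.14, -0.04]]
```

View pics/side4.png

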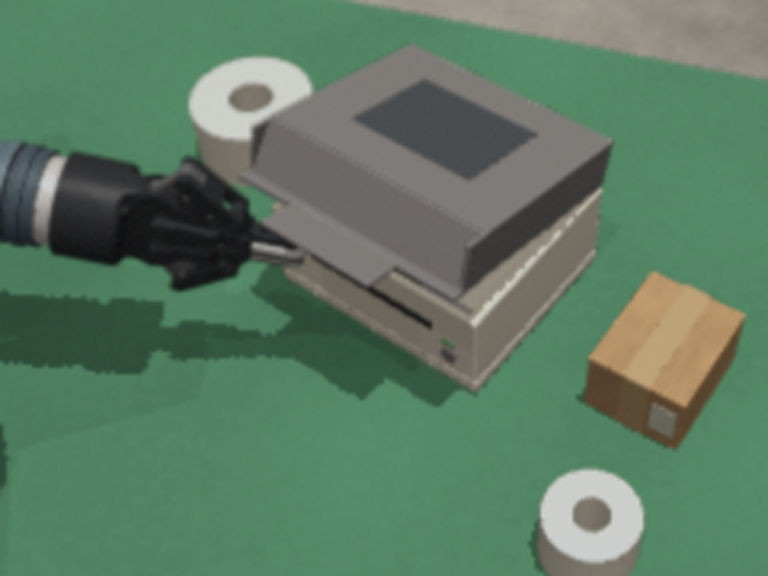

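View pics/top4.png

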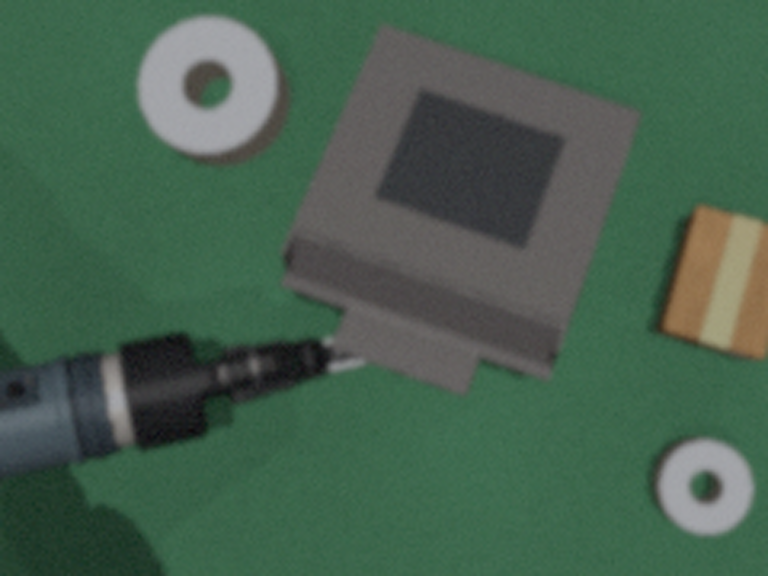

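```bash
sed -i 's/a,b=lift(th,-1.4+.4\*f,.2+.2\*f,y=y)/a,b=lift(th,-1.4+.4*f,.2+.2*f,y=y,r=RR)/; s/^TD=/RR=.200\nTD=/' kin.py; python3 - <<'E'
from kin import *
path(np.round(np.r_[np.arange(.26,.82,.055)],3),y=.010)
E
```

```text
0.26 [[-0.11, -0.21, 0.32, -0.06, -0.09, -0.02], [-0.06, -0.27, -0.03, -0.07, -0.13, -0.03], [-0.07, -0.26, -0.02, -0.07, -0.13, -0.03], [-0.08, -0.26, -0.01, -0.07, -0.13, -0.03], [-0.09, -0.26, -0.0, -0.07, -0.13, -0.03]]
0.535 [[-0.1, -0.26, 0.0, -0.07, -0.13, -0.04], [-0.11, -0.25, 0.01, -0.07, -0.13, -0.04], [-0.12, -0.25, 0.02, -0.07, -0.13, -0.04], [-0.13, -0.24, 0.03, -0.07, -0.13, -0.04], [-0.14, -0.24, 0.04, -0.07, -0.13, -0.04]]
0.81 [[-0.15, -0.23, 0.05, -0.07, -0.13, -0.04]]
```

{"name": "apply_moves", "arguments": {"increments": [[-0.09,-0.21,0.06,-0.06,-0.09,-0.02,0],[-0.06,-0.27,0.06,-0.07,-0.13,-0.03,0],[-0.07,-0.26,0.06,-0.07,-0.13,-0.03,0],[-0.08,-0.26,0.06,-0.07,-0.13,-0.03,0],[-0.09,-0.26,0.06,-0.07,-0.13,-0.03,0]]}}

```text
t: 7.23
tool_pos: [0.5373, 0.0723, 0.169]
tcp_rot: [[-0.958, -0.074, 0.278], [-0.287, 0.247, -0.926], [0.0, -0.966, -0.258]]
ft_force: [-4.0, 12.3, 3.0]
width: 0.002
```

{"name": "apply_moves", "arguments": {"increments": [[-0.1,-0.26,0,-0.07,-0.13,-0.04,0],[-0.11,-0.25,0.01,-0.07,-0.13,-0.04,0],[-0.12,-0.25,0.02,-0.07,-0.13,-0.04,0],[-0.13,-0.24,0.03,-0.07,-0.13,-0.04,0],[-0.14,-0.24,0.04,-0.07,-0.13,-0.04,0]]}}

```text
t: 7.65
tool_pos: [0.5653, 0.0618, 0.215]
tcp_rot: [[-0.937, -0.105, 0.333], [-0.35, 0.272, -0.897], [0.004, -0.957, -0.291]]
ft_force: [-0.9, -0.3, -1.1]
width: 0.003
```

```bash
python3 - <<'E'
from kin import *
from cell import env
rep()
for c in ["side","top"]: cv2.imwrite(f"pics/{c}5.png",cv2.resize(env.grab_frame(c)[110:300,110:350],None,fx=3,fy=3,interpolation=cv2.INTER_CUBIC))
path(np.round(np.r_[np.arange(.815,1.62,.055)],3),y=.010)
E
```

```text
t 7.65 p [0.5653 0.0618 0.215 ] q [ 0.5465  0.6989 -0.0694  1.3591 -1.2207  0.581 ] F [-0.8908 -0.3324 -1.1358] w 0.002692591285458561
printer frame tcp [-0.0467  0.001   0.215 ] tip [-0.0315 -0.0175  0.2077] z [ 0.6083 -0.7384 -0.2912]
0.815 [[-0.17, -0.24, 0.01, -0.07, -0.17, -0.07], [-0.15, -0.22, 0.06, -0.07, -0.13, -0.04], [-0.16, -0.22, 0.08, -0.07, -0.13, -0.04], [-0.17, -0.21, 0.09, -0.07, -0.13, -0.04], [-0.17, -0.2, 0.1, -0.07, -0.13, -0.04]]
1.09 [[-0.17, -0.19, 0.11, -0.07, -0.13, -0.04], [-0.18, -0.18, 0.12, -0.07, -0.13, -0.05], [-0.18, -0.17, 0.13, -0.07, -0.13, -0.05], [-0.18, -0.16, 0.14, -0.07, -0.13, -0.05], [-0.19, -0.15, 0.15, -0.07, -0.13, -0.05]]
1.365 [[-0.19, -0.14, 0.16, -0.07, -0.13, -0.05], [-0.19, -0.13, 0.17, -0.07, -0.13, -0.05], [-0.19, -0.12, 0.18, -0.07, -0.13, -0.05], [-0.18, -0.11, 0.19, -0.07, -0.13, -0.05], [-0.18, -0.1, 0.2, -0.07, -0.13, -0.05]]
```

View pics/side5.png

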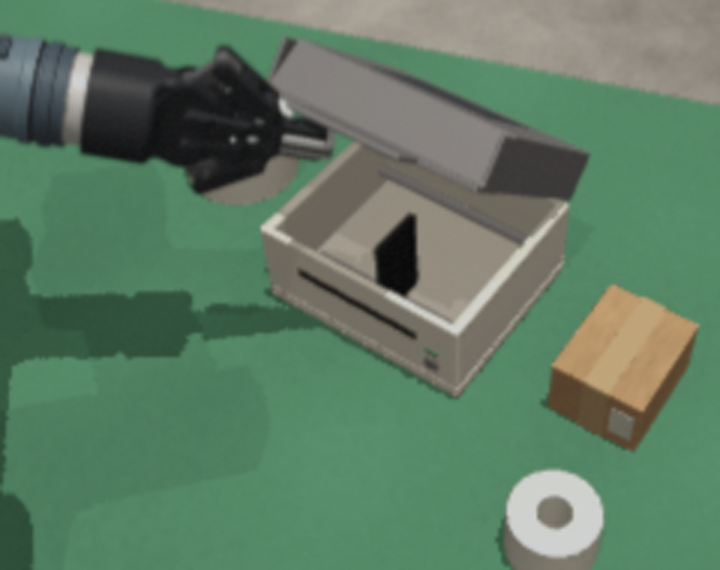

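View pics/top5.png

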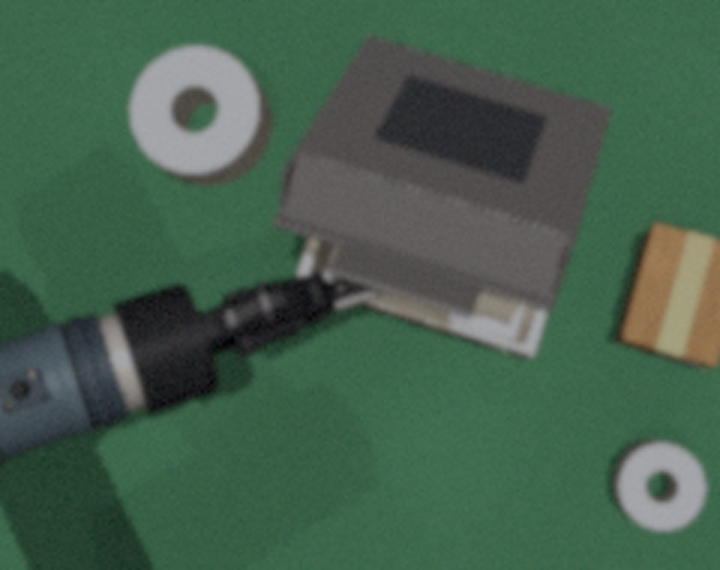

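{"name": "apply_moves", "arguments": {"increments": [[-0.16,-0.24,0.0,-0.07,-0.15,-0.06,0],[-0.15,-0.22,0.04,-0.07,-0.13,-0.04,0],[-0.16,-0.22,0.06,-0.07,-0.13,-0.04,0],[-0.17,-0.21,0.07,-0.07,-0.13,-0.04,0],[-0.17,-0.2,0.09,-0.07,-0.13,-0.04,0]]}}

```text
t: 8.17
tool_pos: [0.6039, 0.0527, 0.2521]
tcp_rot: [[-0.91, -0.14, 0.39], [-0.415, 0.293, -0.861], [0.006, -0.946, -0.325]]
ft_force: [-1.1, -0.1, -0.5]
width: 0.005
```

```bash
python3 - <<'E'
from kin import *
from cell import env
rep()
for c in ["side"]: cv2.imwrite(f"pics/{c}6.png",cv2.resize(env.grab_frame(c)[90:300,110:350],None,fx=2.8,fy=2.8,interpolation=cv2.INTER_CUBIC))
path(np.round(np.r_[np.arange(1.09,1.62,.05)],3),y=.012)
E
```

```text
t 8.1667 p [0.6039 0.0527 0.2521] q [ 0.498   0.5605 -0.1318  1.0864 -1.2322  0.2138] F [-1.1428 -0.0565 -0.4698] w 0.004560613294954039
printer frame tcp [-0.0072  0.005   0.2521] tip [ 0.009  -0.0122  0.244 ] z [ 0.6506 -0.6864 -0.325 ]
1.09 [[-0.2, -0.19, 0.13, -0.06, -0.15, -0.06], [-0.16, -0.17, 0.11, -0.06, -0.12, -0.04], [-0.16, -0.16, 0.12, -0.06, -0.12, -0.04], [-0.17, -0.15, 0.12, -0.06, -0.12, -0.04], [-0.17, -0.14, 0.13, -0.06, -0.12, -0.04]]
1.34 [[-0.17, -0.13, 0.14, -0.06, -0.12, -0.04], [-0.17, -0.12, 0.15, -0.06, -0.12, -0.05], [-0.17, -0.11, 0.16, -0.06, -0.12, -0.05], [-0.17, -0.1, 0.17, -0.06, -0.12, -0.05], [-0.17, -0.09, 0.17, -0.06, -0.12, -0.05]]
1.59 [[-0.16, -0.08, 0.18, -0.06, -0.12, -0.05]]
```

View pics/side6.png

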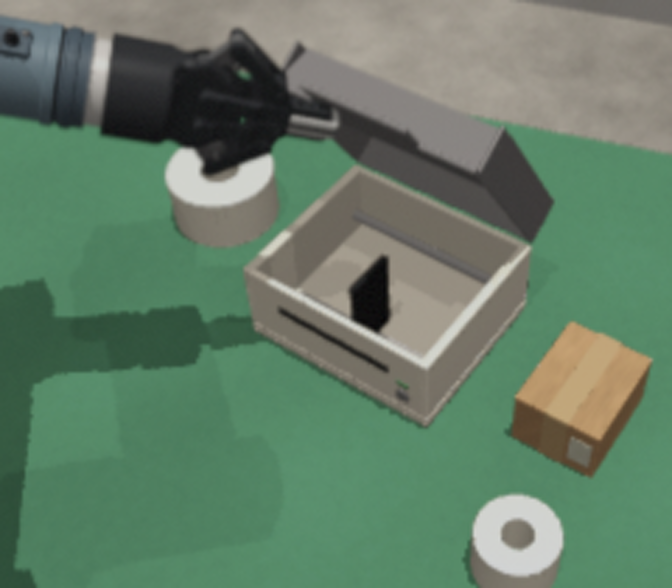

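{"name": "apply_moves", "arguments": {"increments": [[-0.19,-0.19,0.12,-0.06,-0.15,-0.06,0],[-0.16,-0.17,0.11,-0.06,-0.12,-0.04,0],[-0.16,-0.16,0.12,-0.06,-0.12,-0.04,0],[-0.17,-0.15,0.12,-0.06,-0.12,-0.04,0],[-0.17,-0.14,0.13,-0.06,-0.12,-0.04,0]]}}

```text
t: 8.63
tool_pos: [0.6491, 0.0376, 0.2742]
tcp_rot: [[-0.88, -0.172, 0.442], [-0.474, 0.309, -0.824], [0.005, -0.935, -0.354]]
ft_force: [-0.5, 0.3, -0.7]
width: 0.001
```

{"name": "apply_moves", "arguments": {"increments": [[-0.17,-0.13,0.14,-0.06,-0.12,-0.04,0],[-0.17,-0.12,0.15,-0.06,-0.12,-0.05,0],[-0.17,-0.11,0.16,-0.06,-0.12,-0.05,0],[-0.15,-0.09,0.15,-0.06,-0.12,-0.05,0],[-0.12,-0.06,0.12,-0.06,-0.12,-0.05,0]]}}

```text
t: 9.05
tool_pos: [0.6935, 0.0233, 0.2824]
tcp_rot: [[-0.848, -0.206, 0.488], [-0.53, 0.322, -0.785], [0.005, -0.924, -0.382]]
ft_force: [-0.7, 0.3, -0.2]
width: 0.002
```

```bash
python3 - <<'E'
from kin import *
from cell import env
rep()
for c in ["side","top"]: cv2.imwrite(f"pics/{c}7.png",cv2.resize(env.grab_frame(c)[90:300,110:350],None,fx=2.8,fy=2.8,interpolation=cv2.INTER_CUBIC))
rep()
E
```

```text
t 9.05 p [0.6935 0.0233 0.2824] q [ 0.373   0.4116 -0.2654  0.4779 -1.1403 -0.4573] F [-0.6752  0.2565 -0.2121] w 0.00217671662017716
printer frame tcp [0.087  0.0065 0.2824] tip [ 0.105  -0.0081  0.2729] z [ 0.718  -0.582  -0.3818]
t 9.15 p [0.6933 0.0229 0.2828] q [ 0.3727  0.4113 -0.2652  0.4786 -1.1411 -0.4553] F [ 0.7477  0.0144 -0.1089] w 0.0010698925106784976
printer frame tcp [0.087  0.0061 0.2828] tip [ 0.105  -0.0085  0.2733] z [ 0.7178 -0.5827 -0.3812]
```

View pics/side7.png

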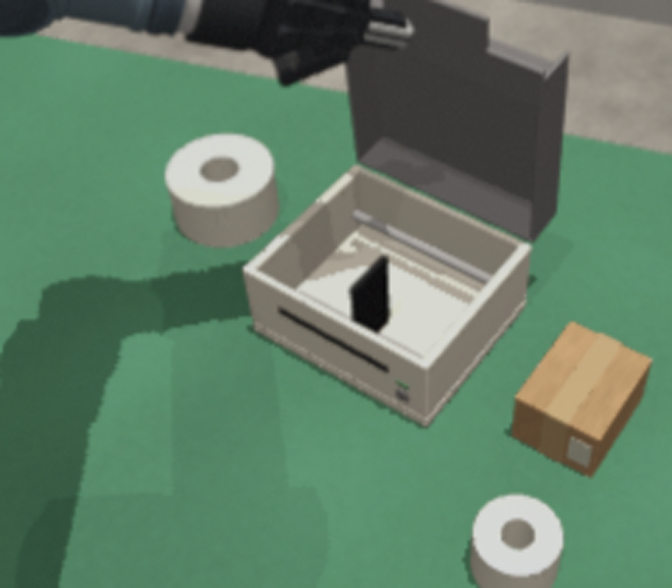

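View pics/top7.png

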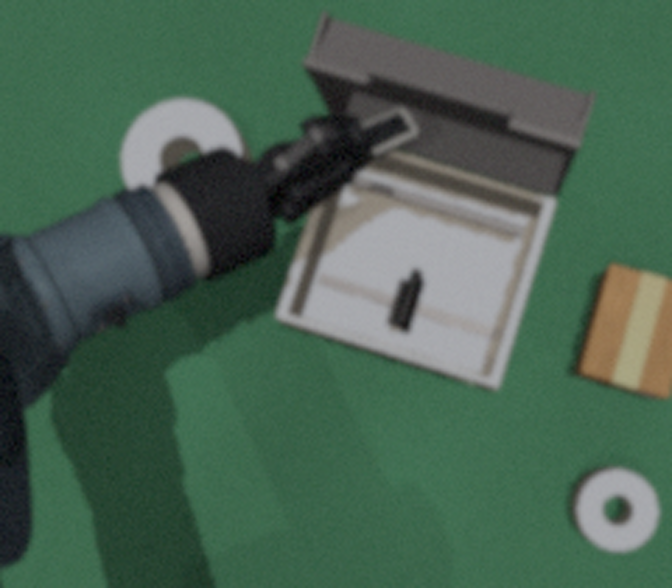

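{"name": "apply_moves", "arguments": {"increments": [[0.1,0,-0.2,0,0,0,0],[0.2,0,-0.5,0,0,0,0],[0.2,0,-0.5,0,0,0,0],[0.2,0,-0.5,0,0,0,0],[0.1,0,-0.3,0,0,0,0]]}}

```text
t: 9.57
tool_pos: [0.6254, 0.0702, 0.3144]
tcp_rot: [[-0.848, -0.206, 0.489], [-0.53, 0.32, -0.785], [0.006, -0.925, -0.381]]
ft_force: [0.8, 0.3, 0.1]
width: 0.0
```

```bash
python3 - <<'E'
from kin import *
from cell import env
rep()
for c in ["side","top"]:
    f=env.grab_frame(c);cv2.imwrite(f"pics/{c}8.png",cv2.resize(f[60:290,140:350],None,fx=2.6,fy=2.6,interpolation=cv2.INTER_CUBIC))
    for th in ["guide_top","cover_tab","cover_hinge"]: print(c,th,env.tip_of(c,th)[:2])
E
```

```text
t 9.5667 p [0.6254 0.0702 0.3144] q [ 0.4956  0.378  -0.1988  0.8466 -1.1759 -0.1655] F [0.7709 0.2902 0.053 ] w 0.0004031287353616322
printer frame tcp [0.0074 0.0286 0.3144] tip [0.0254 0.0141 0.3048] z [ 0.7186 -0.5821 -0.3805]
side guide_top [{'pixel': [243.1, 184.5], 'p': 0.77}]
side cover_tab [{'pixel': [281.4, 77.3], 'p': 0.93}, {'pixel': [190.4, 163.5], 'p': 0.45}]
side cover_hinge [{'pixel': [269.7, 162.7], 'p': 0.67}]
top guide_top [{'pixel': [252.5, 194.0], 'p': 0.51}]
top cover_tab [{'pixel': [277.7, 93.1], 'p': 0.69}, {'pixel': [180.5, 151.6], 'p': 0.25}]
top cover_hinge [{'pixel': [271.4, 151.3], 'p': 0.56}]
```

View pics/side8.png

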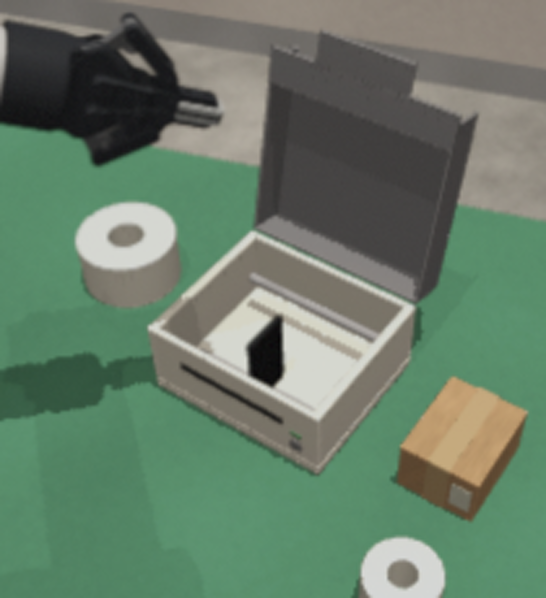

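View pics/top8.png

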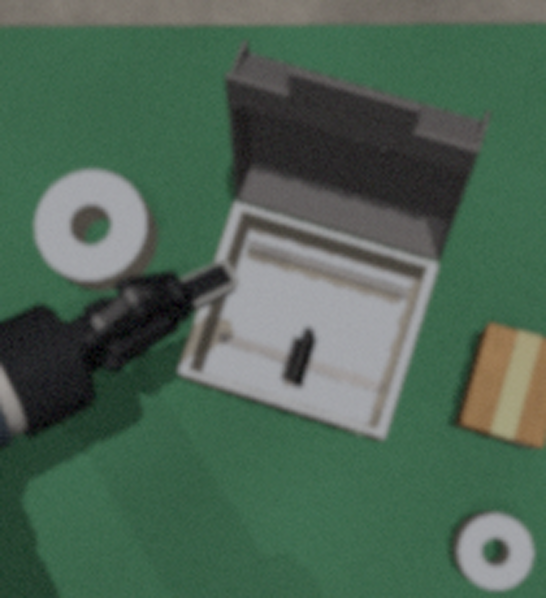

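```bash
python3 - <<'E'
from kin import *
from cell import env
kt,ks=env.get_calibration("top"),env.get_calibration("side")
t=(np.array([[236,204],[440,262],[386,438],[178,374]])-.5)/2.6+[140,60]
P0=np.array([[.1,.1,.09],[.1,-.1,.09],[-.07,-.1,.09],[-.07,.1,.09]])
s=(np.array([[258,235],[412,305],[322,416],[151,328]])-.5)/2.6+[140,60]
r=lambda v:np.r_[(proj(kt,(Rz(v[2])@P0.T).T+[v[0],v[1],0])-t).ravel(),(proj(ks,(Rz(v[2])@P0.T).T+[v[0],v[1],0])-s).ravel()]
o=least_squares(r,[.609,.045,-.333]);print(o.x,o.fun)
def tri(a,b,x0):
    return least_squares(lambda x:np.r_[proj(kt,x)[0]-a,proj(ks,x)[0]-b],x0)
Rp=Rz(o.x[2]).T
for n,a,b in [("tab",[277.7,93.1],[281.4,77.3]),("guide",[252.5,194],[243.1,184.5]),("hinge",[271.4,151.3],[269.7,162.7])]:
    m=tri(a,b,[.6,0,.1]);print(n,m.x,"pf",Rp@(m.x-[o.x[0],o.x[1],0]),np.abs(m.fun).max())
# guide from hand pixels top edge ends in top
e=(np.array([[308,330],[291,383]])-.5)/2.6+[140,60];print([Rp@(x-[o.x[0],o.x[1],0]) for x in ray(kt,e,.105)])
E
```

```text
[ 0.6096  0.0381 -0.2946] [ 0.2073 -0.9056  0.5956  0.2128  0.9067  0.2171  0.8334 -0.0003 -2.3443
 -2.3786  1.8471 -0.1951 -0.7717  1.3111 -1.5448 -0.3655]
tab [ 0.7607 -0.0073  0.311 ] pf [0.1578 0.0004 0.311 ] 0.38883565685483745
guide [0.5957 0.0445 0.1029] pf [-0.0151  0.0021  0.1029] 2.389964028578845
hinge [0.6996 0.0033 0.0932] pf [ 0.0963 -0.0071  0.0932] 1.0100854449078156
[array([ 0.0018, -0.0017,  0.105 ]), array([-0.0488, -0.0014,  0.105 ])]
```

```bash
python3 - <<'E'
from kin import *
import kin
from cell import env
kt=env.get_calibration("top")
t=(np.array([[236,204],[440,262],[386,438],[178,374]])-.5)/2.6+[140,60]
P0=np.array([[.1,.1,.09],[.1,-.1,.09],[-.07,-.1,.09],[-.07,.1,.09]])
o=least_squares(lambda v:(proj(kt,(Rz(v[2])@P0.T).T+[v[0],v[1],0])-t).ravel(),[.609,.045,-.333]);print(o.x,o.fun)
s=env.read_state();p,R,q=s["tool_pos"],s["tcp_rot"],s["joint_positions"]
v=np.array([.6093,.042,-.305])
Wn=lambda a:Rz(v[2])@a+[v[0],v[1],0]
Rd=pose(v[2],np.pi/2,-np.pi/2);print(Rd)
for a,n in [([-.02,-.052,.22],8),([-.02,-.052,.064],4),([-.02,.047,.064],4)]:
    p1=Wn(np.array(a));print(p1,np.linalg.norm(Ro.from_matrix(R.T@Rd).as_rotvec()))
    q=check(q,p,R,p1,Rd,n);p,R=p1,Rd
plan([(Wn(np.array([-.02,-.052,.22])),Rd)],[15])
E
```

```text
[ 0.6093  0.0396 -0.294 ] [-0.4477 -0.7798 -0.0564  0.2953  0.2824  0.3114  0.2046  0.1389]
[[-0.3003 -0.9538  0.    ]
 [-0.9538  0.3003 -0.    ]
 [-0.     -0.     -1.    ]]
[ 0.5746 -0.0016  0.22  ] 1.3537648277596785
1 0.0 [ 0.44  0.28 -0.27  0.75 -1.01 -0.38] tipz 0.289 dq 0.21
2 0.0 [ 0.38  0.21 -0.3   0.73 -0.85 -0.54] tipz 0.275 dq 0.17
3 0.0 [ 0.3   0.17 -0.29  0.76 -0.67 -0.68] tipz 0.26 dq 0.17
4 0.0 [ 0.21  0.15 -0.26  0.82 -0.51 -0.82] tipz 0.246 dq 0.17
5 0.0 [ 0.12  0.17 -0.21  0.91 -0.35 -0.96] tipz 0.233 dq 0.16
6 0.0 [ 0.03  0.21 -0.13  1.01 -0.21 -1.1 ] tipz 0.22 dq 0.14
7 0.0 [-0.05  0.28 -0.03  1.14 -0.09 -1.24] tipz 0.207 dq 0.14
8 0.0 [-0.11  0.38  0.08  1.28  0.   -1.38] tipz 0.195 dq 0.14
[ 0.5746 -0.0016  0.064 ] 0.0
1 0.0 [-0.11  0.39  0.    1.18 -0.   -1.38] tipz 0.156 dq 0.1
2 0.0 [-0.11  0.41 -0.07  1.09 -0.   -1.38] tipz 0.117 dq 0.09
3 0.0 [-0.11  0.43 -0.14  1.   -0.   -1.38] tipz 0.078 dq 0.09
4 0.0 [-0.11  0.47 -0.2   0.91 -0.   -1.38] tipz 0.039 dq 0.09
[0.6043 0.0928 0.064 ] 0.0
1 0.0 [-0.07  0.48 -0.17  0.92  0.   -1.34] tipz 0.039 dq 0.04
2 0.0 [-0.03  0.5  -0.15  0.93 -0.   -1.3 ] tipz 0.039 dq 0.04
3 0.0 [ 0.01  0.51 -0.12  0.94  0.   -1.26] tipz 0.039 dq 0.04
4 0.0 [ 0.05  0.53 -0.08  0.95  0.   -1.22] tipz 0.039 dq 0.04
[[0.14, 0.13, 0.11, -0.75, -0.28, -0.41], [0.13, 0.12, 0.11, -0.75, -0.28, -0.41], [0.13, 0.12, 0.12, -0.75, -0.28, -0.41], [0.13, 0.12, 0.12, -0.75, -0.28, -0.41], [0.13, 0.11, 0.13, -0.75, -0.28, -0.41], [0.13, 0.11, 0.13, -0.75, -0.28, -0.41], [0.13, 0.1, 0.14, -0.75, -0.28, -0.41], [0.13, 0.1, 0.14, -0.75, -0.28, -0.41], [0.13, 0.09, 0.15, -0.75, -0.28, -0.41], [0.13, 0.09, 0.15, -0.75, -0.28, -0.41], [0.13, 0.08, 0.15, -0.75, -0.28, -0.41], [0.13, 0.07, 0.15, -0.75, -0.28, -0.41], [0.13, 0.07, 0.15, -0.75, -0.28, -0.41], [0.13, 0.06, 0.16, -0.75, -0.28, -0.41], [0.14, 0.06, 0.16, -0.75, -0.28, -0.41]]
```

{"name": "apply_moves", "arguments": {"increments": [[0.14,0.13,0.11,-0.75,-0.28,-0.41,0],[0.13,0.12,0.11,-0.75,-0.28,-0.41,0],[0.13,0.12,0.12,-0.75,-0.28,-0.41,0],[0.13,0.12,0.12,-0.75,-0.28,-0.41,0],[0.13,0.11,0.13,-0.75,-0.28,-0.41,0]]}}

```text
t: 10.38
tool_pos: [0.6094, 0.0458, 0.2829]
tcp_rot: [[-0.701, -0.548, 0.456], [-0.707, 0.448, -0.548], [0.096, -0.706, -0.701]]
ft_force: [0.5, -0.2, -0.2]
width: -0.002
```

{"name": "apply_moves", "arguments": {"increments": [[0.13,0.11,0.13,-0.75,-0.28,-0.41,0],[0.13,0.1,0.14,-0.75,-0.28,-0.41,0],[0.13,0.1,0.14,-0.75,-0.28,-0.41,0],[0.13,0.09,0.15,-0.75,-0.28,-0.41,0],[0.13,0.09,0.15,-0.75,-0.28,-0.41,0]]}}

```text
t: 10.8
tool_pos: [0.5917, 0.0219, 0.2519]
tcp_rot: [[-0.507, -0.814, 0.283], [-0.857, 0.441, -0.267], [0.093, -0.378, -0.921]]
ft_force: [0.7, 0.1, -0.5]
width: 0.001
```

{"name": "apply_moves", "arguments": {"increments": [[0.13,0.08,0.15,-0.75,-0.28,-0.41,0],[0.13,0.07,0.15,-0.75,-0.28,-0.41,0],[0.13,0.07,0.15,-0.75,-0.28,-0.41,0],[0.13,0.06,0.16,-0.75,-0.28,-0.41,0],[0.14,0.06,0.16,-0.75,-0.28,-0.41,0]]}}

```text
t: 11.22
tool_pos: [0.5744, -0.0016, 0.2205]
tcp_rot: [[-0.303, -0.953, 0.004], [-0.953, 0.303, 0.003], [-0.004, -0.003, -1.0]]
ft_force: [-0.5, -0.5, 1.2]
width: 0.002
```

```bash
sed -i 's/^PX,PY,YAW=.*/PX,PY,YAW=.6093,.0396,-.294/' h.py; python3 - <<'E'
from kin import *
from cell import env
rep()
for c in ["side","wrist","top"]:
    f=env.grab_frame(c);k=env.get_calibration(c)
    for a in [[.1,.1,.09],[.1,-.1,.09],[-.07,-.1,.09],[-.07,.1,.09],[-.02,0,.105],[-.02,-.052,.064]]:
        u=proj(k,W(a))[0];cv2.circle(f,tuple(int(round(x)) for x in u),1,(0,0,255),-1)
    cv2.imwrite(f"pics/{c}9.png",f if c=="wrist" else cv2.resize(f[60:290,140:350],None,fx=2.6,fy=2.6,interpolation=cv2.INTER_CUBIC))
E
```

```text
t 11.2167 p [ 0.5744 -0.0016  0.2205] q [-0.1153  0.372   0.0792  1.2746  0.0037 -1.3781] F [-0.477  -0.5341  1.1838] w 0.0022064740331278086
printer frame tcp [-0.0215 -0.0495  0.2205] tip [-0.0214 -0.0494  0.1955] z [ 0.0027  0.0042 -1.    ]
```

View pics/side9.png

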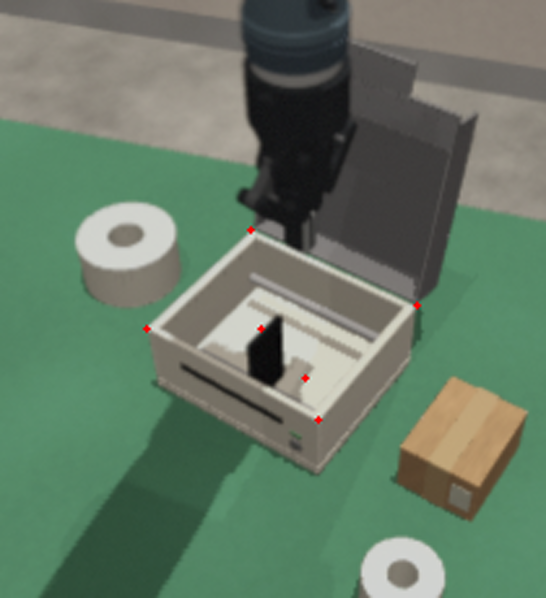

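View pics/wrist9.png

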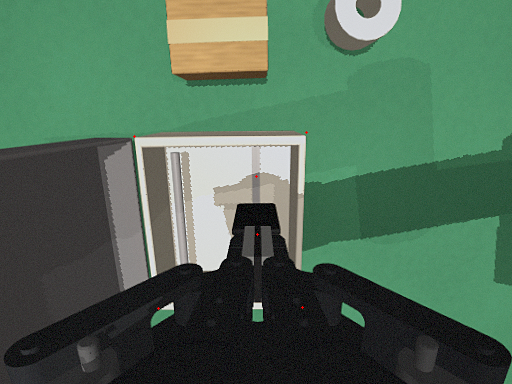

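View pics/top9.png

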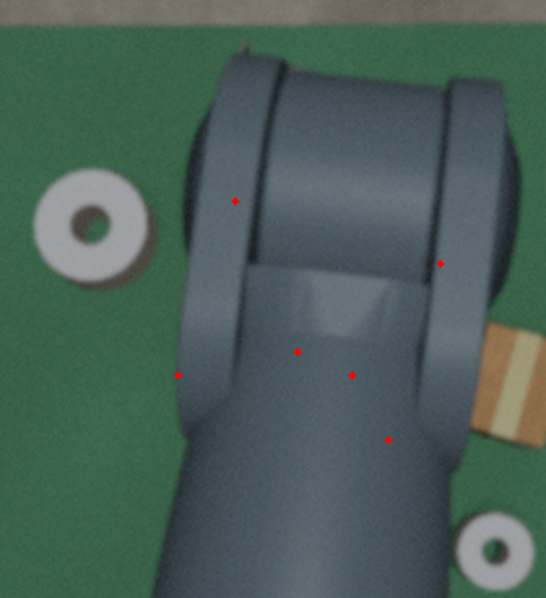

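{"name": "apply_moves", "arguments": {"increments": [[0,0,0.49,0,0,0,0],[0,0,0.49,0,0,0,0],[0,0,0.49,0,0,0,0],[0,0,0.49,0,0,0,0],[0,0,0.49,0,0,0,0]]}}

```text
t: 11.78
tool_pos: [0.5748, 0.0005, 0.1221]
tcp_rot: [[-0.303, -0.953, 0.008], [-0.953, 0.303, -0.0], [-0.002, -0.007, -1.0]]
ft_force: [0.6, 0.1, -0.0]
width: -0.002
```

{"name": "apply_moves", "arguments": {"increments": [[0,0,0.49,0,0,0,0],[0,0,0.4,0,0,0,0],[0,0,0.35,0,0,0,0],[0,0,0.2,0,0,0,0],[0,0,0,0,0,0,0]]}}

```text
t: 12.2
tool_pos: [0.5734, 0.0006, 0.0633]
tcp_rot: [[-0.303, -0.953, 0.003], [-0.953, 0.303, 0.001], [-0.002, -0.003, -1.0]]
ft_force: [-1.3, 0.1, -1.3]
width: 0.0
```

```bash
python3 - <<'E'
from kin import *
from cell import env
rep();print(env.read_state()["tcp_rot"])
for c in ["side"]:
    f=env.grab_frame(c)
    cv2.imwrite(f"pics/{c}10.png",cv2.resize(f[60:290,140:350],None,fx=2.6,fy=2.6,interpolation=cv2.INTER_CUBIC))
E
```

```text
t 12.2 p [0.5734 0.0006 0.0633] q [-0.1103  0.4622 -0.2045  0.9012  0.0011 -1.3731] F [-1.2846  0.14   -1.3257] w 0.0004577168520168059
printer frame tcp [-0.0231 -0.0478  0.0633] tip [-0.023  -0.0477  0.0383] z [ 0.0026  0.0016 -1.    ]
[[-0.3031 -0.953   0.003 ]
 [-0.953   0.3031  0.0008]
 [-0.0017 -0.0026 -1.    ]]
```

View pics/side10.png

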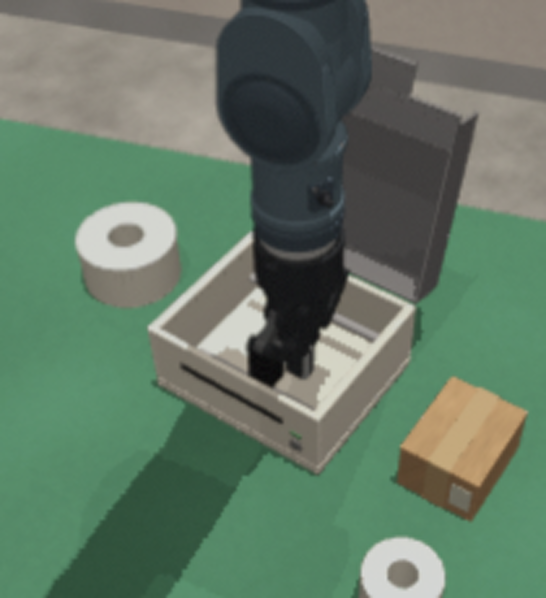

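{"name": "apply_moves", "arguments": {"increments": [[-0.2,0,0,0,0,0,0],[-0.2,0,0,0,0,0,0],[-0.2,0,0,0,0,0,0],[-0.2,0,0,0,0,0,0],[-0.2,0,0,0,0,0,0]]}}

```text
t: 12.67
tool_pos: [0.588, 0.0384, 0.0654]
tcp_rot: [[-0.303, -0.953, 0.006], [-0.953, 0.303, -0.0], [-0.002, -0.006, -1.0]]
ft_force: [-0.5, -2.6, 2.2]
width: -0.0
```

{"name": "apply_moves", "arguments": {"increments": [[-0.2,0,0,0,0,0,0],[-0.2,0,0,0,0,0,0],[-0.2,0,0,0,0,0,0],[-0.15,0,0,0,0,0,0],[-0.15,0,0,0,0,0,0]]}}

```text
t: 13.08
tool_pos: [0.5984, 0.0728, 0.0648]
tcp_rot: [[-0.303, -0.953, 0.005], [-0.953, 0.303, 0.001], [-0.002, -0.004, -1.0]]
ft_force: [-0.2, -3.0, 1.0]
width: 0.001
```

```bash
python3 - <<'E'
from kin import *
from cell import env
rep()
for c in ["side"]:
    f=env.grab_frame(c)
    cv2.imwrite(f"pics/{c}11.png",cv2.resize(f[60:290,140:350],None,fx=2.6,fy=2.6,interpolation=cv2.INTER_CUBIC))
E
```

```text
t 13.0833 p [0.5984 0.0728 0.0648] q [ 0.0154  0.5125 -0.1166  0.9369  0.0008 -1.2471] F [-0.2383 -2.9664  1.0293] w 0.0010640064407193926
printer frame tcp [-0.0201  0.0286  0.0648] tip [-0.02    0.0287  0.0398] z [ 0.0044  0.0023 -1.    ]
```

View pics/side11.png

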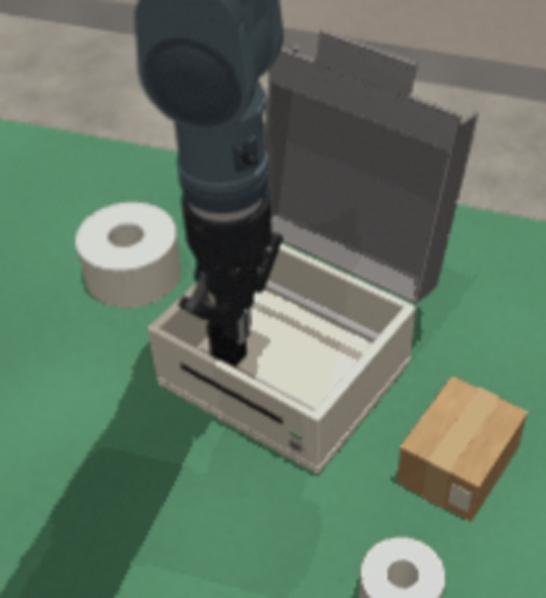

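{"name": "apply_moves", "arguments": {"increments": [[-0.08,0,0,0,0,0,0],[-0.06,0,0,0,0,0,0],[-0.06,0,0,0,0,0,0],[-0.05,0,0,0,0,0,0],[-0.03,0,0,0,0,0,0]]}}

```text
t: 13.55
tool_pos: [0.6013, 0.0829, 0.0646]
tcp_rot: [[-0.304, -0.953, 0.004], [-0.953, 0.304, 0.001], [-0.002, -0.004, -1.0]]
ft_force: [-0.3, -2.2, 0.8]
width: -0.0
```

{"name": "apply_moves", "arguments": {"increments": [[-0.04,0,0,0,0,0,0],[-0.03,0,0,0,0,0,0]]}}

```text
t: 13.72
tool_pos: [0.6022, 0.0855, 0.0646]
tcp_rot: [[-0.304, -0.953, 0.004], [-0.953, 0.304, 0.001], [-0.002, -0.004, -1.0]]
ft_force: [-0.4, -2.4, -0.4]
width: -0.002
```

```bash
python3 - <<'E'
from kin import *
rep()
E
```

```text
t 13.7167 p [0.6022 0.0855 0.0646] q [ 0.0364  0.5229 -0.0991  0.9443  0.0008 -1.2258] F [-0.4379 -2.4395 -0.4265] w -0.0022648896575036604
printer frame tcp [-0.0201  0.0419  0.0646] tip [-0.02    0.042   0.0396] z [ 0.004   0.0022 -1.    ]
```

{"name": "apply_moves", "arguments": {"increments": [[-0.03,0,0,0,0,0,0],[-0.03,0,0,0,0,0,0]]}}

```text
t: 13.88
tool_pos: [0.6029, 0.0879, 0.0646]
tcp_rot: [[-0.304, -0.953, 0.004], [-0.953, 0.304, 0.001], [-0.002, -0.004, -1.0]]
ft_force: [-0.9, -1.9, -0.4]
width: 0.005
```

{"name": "apply_moves", "arguments": {"increments": [[-0.03,0,0,0,0,0,0],[-0.03,0,0,0,0,0,0]]}}

```text
t: 14.05
tool_pos: [0.6034, 0.0896, 0.0647]
tcp_rot: [[-0.304, -0.953, 0.004], [-0.953, 0.304, -0.0], [-0.001, -0.004, -1.0]]
ft_force: [-1.5, -5.5, 1.8]
width: 0.002
```

{"name": "apply_moves", "arguments": {"increments": [[-0.02,0,0,0,0,0,0],[0,0,0,0,0,0,0]]}}

```text
t: 14.22
tool_pos: [0.6034, 0.0896, 0.0647]
tcp_rot: [[-0.304, -0.953, 0.004], [-0.953, 0.304, -0.002], [0.001, -0.004, -1.0]]
ft_force: [-1.8, -5.0, 0.7]
width: -0.001
```

{"name": "apply_moves", "arguments": {"increments": [[-0.02,0,0,0,0,0,0],[0,0,0,0,0,0,0]]}}

```text
t: 14.38
tool_pos: [0.6035, 0.0896, 0.0647]
tcp_rot: [[-0.305, -0.952, 0.003], [-0.952, 0.305, -0.003], [0.002, -0.004, -1.0]]
ft_force: [-2.4, -7.7, 1.5]
width: 0.0
```

{"name": "apply_moves", "arguments": {"increments": [[0.1,0,0,0,0,0,0],[0.3,0,0,0,0,0,0],[0.3,0,0,0,0,0,0],[0,0,0,0,0,0,0],[0,0,-0.3,0,0,0,0]]}}

```text
t: 14.8
tool_pos: [0.5935, 0.0642, 0.0747]
tcp_rot: [[-0.305, -0.952, 0.0], [-0.952, 0.305, 0.002], [-0.002, 0.0, -1.0]]
ft_force: [-0.2, 0.0, -0.3]
width: -0.0
```

{"name": "apply_moves", "arguments": {"increments": [[0,0,-0.6,0,0,0,0],[0,0,-0.7,0,0,0,0],[0,0,-0.7,0,0,0,0],[0,0,-0.7,0,0,0,0],[0,0,-0.7,0,0,0,0]]}}

```text
t: 15.22
tool_pos: [0.5948, 0.0648, 0.2142]
tcp_rot: [[-0.304, -0.953, 0.005], [-0.953, 0.304, 0.002], [-0.003, -0.004, -1.0]]
ft_force: [0.1, 0.2, -0.1]
width: -0.002
```

{"name": "apply_moves", "arguments": {"increments": [[0,0.6,0,0,0,0,0],[0,0.6,0,0,0,0,0],[0,0.6,0,0,0,0,0],[0,0.6,0,0,0,0,0],[0,0.6,0,0,0,0,0]]}}

```text
t: 15.63
tool_pos: [0.4797, 0.1016, 0.2123]
tcp_rot: [[-0.304, -0.953, 0.005], [-0.953, 0.304, 0.002], [-0.004, -0.005, -1.0]]
ft_force: [-0.5, -0.3, 0.4]
width: 0.002
```

{"name": "apply_moves", "arguments": {"increments": [[0.5,0.5,0,0,0,0,0],[0.5,0.5,0,0,0,0,0],[0.3,0.3,0,0,0,0,0],[0,0,0,0,0,0,0],[0,0,0,0,0,0,0]]}}

```text
t: 16.05
tool_pos: [0.4153, 0.0674, 0.2122]
tcp_rot: [[-0.304, -0.952, 0.006], [-0.953, 0.305, 0.002], [-0.004, -0.005, -1.0]]
ft_force: [0.1, 0.2, -0.6]
width: -0.006
```

```bash
python3 - <<'E'
from kin import *
from cell import env
rep()
for c in ["side","top"]:
    f=env.grab_frame(c)
    cv2.imwrite(f"pics/{c}12.png",cv2.resize(f[60:290,140:350],None,fx=2.6,fy=2.6,interpolation=cv2.INTER_CUBIC))
    for th in ["guide_top","cover_tab","roll_wide","roll_small","carton"]: print(c,th,[(d["pixel"],d["p"]) for d in env.tip_of(c,th)[:2]])
E
```

```text
t 16.05 p [0.4153 0.0674 0.2122] q [ 0.0085  0.063  -0.337   1.1646  0.0018 -1.2529] F [ 0.1335  0.2361 -0.619 ] w -0.005826337707512364
printer frame tcp [-0.1937 -0.0296  0.2122] tip [-0.1936 -0.0295  0.1872] z [ 0.0055  0.0036 -1.    ]
side guide_top [([221.7, 173.4], 0.54)]
side cover_tab [([242.8, 205.7], 0.33)]
side roll_wide []
side roll_small [([293.6, 292.7], 0.82)]
side carton [([318.6, 239.9], 0.77)]
top guide_top [([327.5, 269.7], 0.57)]
top cover_tab [([277.1, 94.6], 0.86)]
top roll_wide [([179.0, 152.1], 0.59)]
top roll_small [([324.8, 272.6], 0.67)]
top carton [([333.2, 210.0], 0.98)]
```

View pics/side12.png

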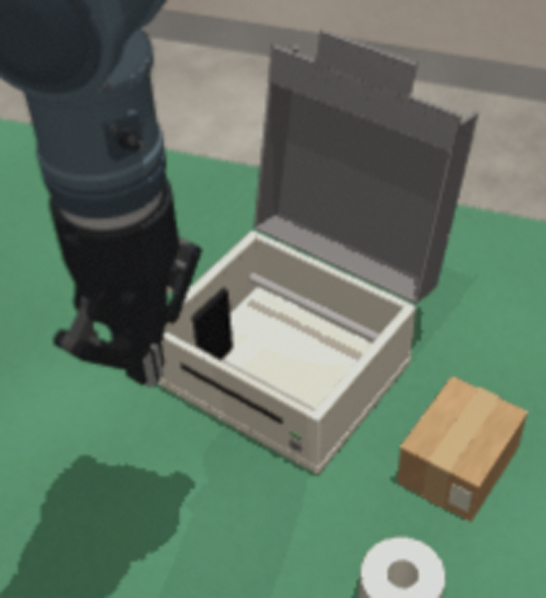

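View pics/top12.png

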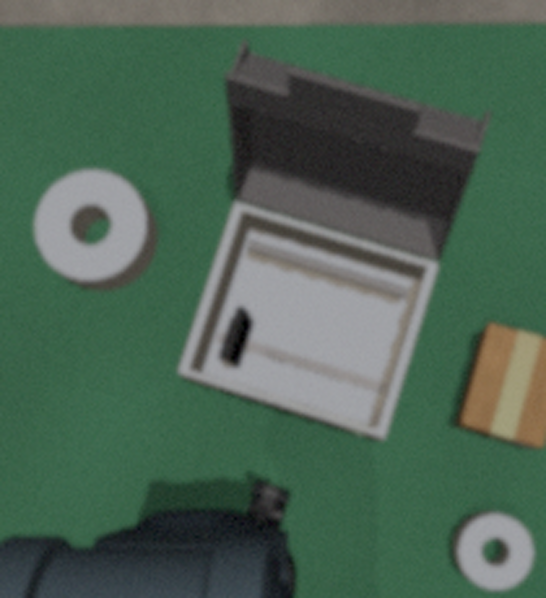

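```bash
python3 - <<'E'
from kin import *
from cell import env
kt,ks=env.get_calibration("top"),env.get_calibration("side")
e=(np.array([[243,311],[229,362]])-.5)/2.6+[140,60];print([Rz(YAW).T@(x-[PX,PY,0]) for x in ray(kt,e,.105)])
m=least_squares(lambda x:proj(ks,W([x[0],x[1],.105]))[0]-[221.7,173.4],[-.02,.05]);print(m.x)
s=env.read_state();print(s["t"],s["ft_force"],s["dq"])
env.hand_in()
E
```

```text
[array([0.0019, 0.0589, 0.105 ]), array([-0.0464,  0.0568,  0.105 ])]
[-0.0112  0.062 ]
16.65 [ 0.3725 -0.4947 -0.3316] [-0.0008 -0.003  -0.0025  0.0002 -0.0013  0.0003]
the job is handed in; nothing more can be done
```

The cover is open and resting on its own, and the roll guide is at its left stop. I handed the job in at about 16.7 s, with no verdict reported.

**What I did:** With the gripper shut, I slid the fingers under the tab from its left front and lifted it along its arc. Force at the tab was about 1–2 N, until the cover fell back. I then backed off, lowered the shut fingers to the right of the guide and pushed it left. It slid at about 2–3 N. It stopped solidly with the force rising to about 8 N, and I retreated clear.

**Last checks:**
- **Cover:** it measured about 1.83 rad open after I let go (stop at 1.80). It looked the same in the final pictures.
- **Guide:** it sits at printer y of about 57–62 mm, against 60 mm expected at the stop.
- **Robot:** it touches nothing.
- **Rolls and carton:** the final pictures show no visible shift. The recogniser's points are within a few pixels of the start, but I didn't convert them to distances.

**What disagreed:**
- **Printer position:** refitting it from the pictures after the lift gave a shift of about 6 mm and a turn of about 2 degrees. Part of this may be measurement error. I saw one 12–13 N force reading while pushing deeper under the tab.
- **Fingertips:** the pictures show them about 35 mm farther back than the stated 25 mm ahead of the TCP. I chose poses that were safe either way.
- **Recogniser:** one late report put the guide's top edge on the small roll, and I discarded it.

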